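Try the spice jar caps and rack the sound ones

ROBOT

A 7-joint arm with a two-finger parallel gripper is mounted at the origin on the work surface. World frame = base frame: x ahead of the robot, y to its left, z up, the work surface at z = 0. Lengths are in mm, angles in rad, forces in N, time in s.
With the tool pointing down it reaches from about 400 to 900 mm from the base axis. Payload 5.6 kg.
Tool frame: the origin (TCP) lies at the very end of the fingers, on their centre line; the grasp point (between the pads) lies 19 mm behind it; z points along the fingers, x is the direction in which the jaws open and shut, and the axes are right-handed (so a half turn about z gives the same grasp; the last joint's range is limited). The gripper opens to 92 mm and grips with 3 to 60 N. Pads are 20 mm wide; open, the fingers measure 128 mm over their backs; the gripper's body (75 mm by 189 mm) begins 69 mm behind the grasp point.
Start: joints at [1.152, 0.468, -0.012, 1.603, 0.006, 1.071, -0.056], TCP at [238.52, -604.664, 176.492] pointing down, gripper open.
Joint ranges: [-2.53, 2.53], [-0.31, 2.02], [-1.57, 1.55], [0.28, 2.44], [-1.29, 4.43], [0.15, 1.84], [-2.92, 2.92]. Speed limits (rad/s): [2.57, 2.57, 3.14, 3.14, 3.14, 3.14, 3.14].

INTERFACE

Orientations are given as a rotation vector (axis times angle).
In Python, from station import manip, grab_frame, get_calibration, ticket gives the robot as it stands.
- The arm moves only by the tool servo_tool, never from a script. Its argument "deltas" is a list that holds one entry, the list of rows, each a list of 7 numbers: the turn, a rotation vector about the tool's x, y, z in degrees, then the shift along the tool's x, y, z in mm, then the opening, from -1 (shut) to 1 (fully open). A call has 1 to 12 rows; each row shifts and turns the pose as measured when the row begins, along the tool's axes as they then stand; what a row does not reach is not made up. A row lasts 1/8 s, in which the tool goes at most 62.5 mm and 10.7 degrees, less where a joint would pass 70% of its speed; a pose out of reach is approached as far as the arm can. A call with a gripper value outside its range is refused whole. The fingers move at their own pace and stop on an object; "squeeze" is the grip in N (left out, the last holds). Time passes only in rows, so rows that do not move let the fingers close. It gives the time, the measured TCP pose, the force and the opening at its end, in the units of the state.
- manip.observe(): the state, without advancing time (a new reading comes with each control period).
- grab_frame(name): name is "side" or "top" or "wrist"; returns (picture, depth): 420x560x3 uint8, red, green, blue; 420x560 float32, mm along the optical axis (not along the pixel's ray), 0 where there is no reading.
- get_calibration(name): a dict with "mtx" (3x3 intrinsics, pixels), "R" (3x3) and "t" (3): a world point X has camera coordinates R X + t. Camera axes: x right, y down, z forward; pixel columns grow to the right and rows downward; lengths in mm; the calibration is good to about 2 mm. The wrist camera is an equidistant fisheye: a pixel r from the principal point sees the ray r / f radians off the axis. A picture is of the moment at which its call begins: read the wrist's pose just before it. get_calibration takes no time and is no camera call; for the wrist camera it gives the pose at the moment of the call.
- ticket.sign_off(): hands the job in, once; it reports no verdict.
The state is a dict: "time_s": time; "joint_positions": joint angles; "qvel": joint speeds; "effort": joint torques, N m; "eef_pos": TCP position; "orientation": TCP orientation; "force": force on the tool from outside, world axes, zero at the start; "ft_torque": the same for the moment, N m; "width": finger opening in mm.
Only numpy, scipy, OpenCV 4.12 (cv2) and the standard library are available. Lean on these libraries where they do the work, as an engineer would, in place of code of your own. Each camera call takes 0.05 s, during which the arm holds its last target. There are 200 camera calls.

TASK

Find out which of the square glass spice jars have a loose cap, by giving each cap a good twist while the jar stands pressed on the counter: a tight cap takes its jar round with it, a loose one spins on its jar. Stand the jars with loose caps upright in the steel tray, and stand the tight ones in the rack, one to a pocket and fully down, the tallest in the pocket with one brass tack and then on by the number of tacks to the shortest (jars of one height in either order), skipping no pocket. Leave the other things on the counter where they are.

Things in the scene. Friction and masses are not known exactly. Their poses are not given: they have to be found in the camera images.
- jar_a_mid (a point): a tall square glass jar of ground spice with a ribbed steel screw cap, 105 mm high over all; the point is on its upright axis, half-way up (52 mm over its foot), z up, x and y square to its faces. From the foot: glass body 52 x 52 mm and 75 mm high, a 4 mm gap of narrow neck (38 mm), then the cap, 44 mm across and 26 mm high. 505 g
- cap_a (a joint): angle of jar_a's cap on its jar, counterclockwise from above, about 0 at the start, when the strip on the cap points along the jar's x. Drawn anew each start: a tight (sound) cap gives at most 0.2 rad, then takes its jar round; a loose (bad) one spins without end either way (drag under 0.01 N m) and never comes off. (thread_a in the rules, unseen inside: above 0 tight, below 0 loose)
- jar_b_mid (a point): a medium square glass jar of ground spice with a ribbed steel screw cap, 90 mm high over all; the point is on its upright axis, half-way up (45 mm over its foot), z up, x and y square to its faces. From the foot: glass body 52 x 52 mm and 60 mm high, a 4 mm gap of narrow neck (38 mm), then the cap, 44 mm across and 26 mm high. 460 g
- cap_b (a joint): angle of jar_b's cap on its jar, counterclockwise from above, about 0 at the start, when the strip on the cap points along the jar's x. Drawn anew each start: a tight (sound) cap gives at most 0.2 rad, then takes its jar round; a loose (bad) one spins without end either way (drag under 0.01 N m) and never comes off. (thread_b in the rules, unseen inside: above 0 tight, below 0 loose)
- jar_c_mid (a point): a medium square glass jar of ground spice with a ribbed steel screw cap, 90 mm high over all; the point is on its upright axis, half-way up (45 mm over its foot), z up, x and y square to its faces. From the foot: glass body 52 x 52 mm and 60 mm high, a 4 mm gap of narrow neck (38 mm), then the cap, 44 mm across and 26 mm high. 460 g
- cap_c (a joint): angle of jar_c's cap on its jar, counterclockwise from above, about 0 at the start, when the strip on the cap points along the jar's x. Drawn anew each start: a tight (sound) cap gives at most 0.2 rad, then takes its jar round; a loose (bad) one spins without end either way (drag under 0.01 N m) and never comes off. (thread_c in the rules, unseen inside: above 0 tight, below 0 loose)
- jar_d_mid (a point): a tall square glass jar of ground spice with a ribbed steel screw cap, 105 mm high over all; the point is on its upright axis, half-way up (52 mm over its foot), z up, x and y square to its faces. From the foot: glass body 52 x 52 mm and 75 mm high, a 4 mm gap of narrow neck (38 mm), then the cap, 44 mm across and 26 mm high. 505 g
- cap_d (a joint): angle of jar_d's cap on its jar, counterclockwise from above, about 0 at the start, when the strip on the cap points along the jar's x. Drawn anew each start: a tight (sound) cap gives at most 0.2 rad, then takes its jar round; a loose (bad) one spins without end either way (drag under 0.01 N m) and never comes off. (thread_d in the rules, unseen inside: above 0 tight, below 0 loose)
- jar_e_mid (a point): a short square glass jar of ground spice with a ribbed steel screw cap, 75 mm high over all; the point is on its upright axis, half-way up (38 mm over its foot), z up, x and y square to its faces. From the foot: glass body 52 x 52 mm and 45 mm high, a 4 mm gap of narrow neck (38 mm), then the cap, 44 mm across and 26 mm high. 415 g
- cap_e (a joint): angle of jar_e's cap on its jar, counterclockwise from above, about 0 at the start, when the strip on the cap points along the jar's x. Drawn anew each start: a tight (sound) cap gives at most 0.2 rad, then takes its jar round; a loose (bad) one spins without end either way (drag under 0.01 N m) and never comes off. (thread_e in the rules, unseen inside: above 0 tight, below 0 loose)
- jar_f_mid (a point): a short square glass jar of ground spice with a ribbed steel screw cap, 75 mm high over all; the point is on its upright axis, half-way up (38 mm over its foot), z up, x and y square to its faces. From the foot: glass body 52 x 52 mm and 45 mm high, a 4 mm gap of narrow neck (38 mm), then the cap, 44 mm across and 26 mm high. 415 g
- cap_f (a joint): angle of jar_f's cap on its jar, counterclockwise from above, about 0 at the start, when the strip on the cap points along the jar's x. Drawn anew each start: a tight (sound) cap gives at most 0.2 rad, then takes its jar round; a loose (bad) one spins without end either way (drag under 0.01 N m) and never comes off. (thread_f in the rules, unseen inside: above 0 tight, below 0 loose)
- jar_g_mid (a point): a tall square glass jar of ground spice with a ribbed steel screw cap, 105 mm high over all; the point is on its upright axis, half-way up (52 mm over its foot), z up, x and y square to its faces. From the foot: glass body 52 x 52 mm and 75 mm high, a 4 mm gap of narrow neck (38 mm), then the cap, 44 mm across and 26 mm high. 505 g
- cap_g (a joint): angle of jar_g's cap on its jar, counterclockwise from above, about 0 at the start, when the strip on the cap points along the jar's x. Drawn anew each start: a tight (sound) cap gives at most 0.2 rad, then takes its jar round; a loose (bad) one spins without end either way (drag under 0.01 N m) and never comes off. (thread_g in the rules, unseen inside: above 0 tight, below 0 loose)
- pocket1 (a point): the wooden rack, fixed: a row of six square pockets. The point is the centre of the floor of the pocket with one brass tack, 8 mm over the counter, z up, the row running along -y: the pockets with 2 to 6 tacks are centred 68, 136, 204, 272 and 340 mm on along -y. Each pocket is 60 x 60 mm inside, walls 8 mm thick, 34 mm high over the counter; a ledge 26 mm wide, 12 mm high on the +x side carries the tacks
- tray_in (a point): the steel tray, fixed: centre of its inner floor, 3 mm over the counter; inside 244 mm along its x and 184 mm along its y, rim 20 mm high
- weight_big: a brass scale weight, 48 mm across, 58 mm high; to be left alone. Origin at its underside
- weight_small: a small brass scale weight, 36 mm across, 44 mm high; to be left alone. Origin at its underside
- tin_round: a round tin with a pressed lid (no screw cap), 64 mm across, 60 mm high; to be left alone. Origin at its underside
- tin_flat: a flat round copper tin, 92 mm across, 36 mm high; to be left alone. Origin at its underside
- mortar: a brass mortar, 92 mm across, 75 mm high; to be left alone. Origin at its underside
- spoon: a wooden spoon lying on the counter, 240 mm long; to be left alone. Origin on its length
Mind the look-alikes: they are no part of the job. Leave any green look-alike of the part that bears jar_a_mid alone.

How it is judged (in metres and radians):
At the end, for the whole second after the job is handed in: Tight jars upright (7 deg) on the floors of rack pockets (centre within 12 mm, height within 6 mm), filled from the one-tack pocket without a gap, no shorter jar before a taller one; loose-capped jars upright on the tray's floor; all at rest. Jars not present do not count ((value of joint thread_a below 0 rad or y of jar_a_mid in the frame of pocket1 between -0.012 and 0.012 m or y of jar_a_mid in the frame of pocket1 between -0.08 and -0.056 m or y of jar_a_mid in the frame of pocket1 between -0.148 and -0.124 m or y of jar_a_mid in the frame of pocket1 between -0.216 and -0.192 m or y of jar_a_mid in the frame of pocket1 between -0.284 and -0.26 m or y of jar_a_mid in the frame of pocket1 between -0.352 and -0.328 m) and (value of joint thread_a below 0 rad or (x of jar_a_mid in the frame of pocket1 between -0.012 and 0.012 m and z of jar_a_mid in the frame of pocket1 between 0.0465 and 0.0585 m)) and (value of joint thread_a above 0 rad or (x of jar_a_mid in the frame of tray_in between -0.115 and 0.115 m and y of jar_a_mid in the frame of tray_in between -0.085 and 0.085 m and z of jar_a_mid in the frame of tray_in between 0.0465 and 0.0585 m)) and angle between each of jar_a_mid, jar_b_mid, jar_c_mid, jar_d_mid, jar_e_mid, jar_f_mid, jar_g_mid's own z axis and vertical below 0.12 rad and linear speed of each of jar_a, jar_b, jar_c, jar_d, jar_e, jar_f, jar_g below 0.02 m/s and (value of joint thread_b below 0 rad or y of jar_b_mid in the frame of pocket1 between -0.012 and 0.012 m or y of jar_b_mid in the frame of pocket1 between -0.08 and -0.056 m or y of jar_b_mid in the frame of pocket1 between -0.148 and -0.124 m or y of jar_b_mid in the frame of pocket1 between -0.216 and -0.192 m or y of jar_b_mid in the frame of pocket1 between -0.284 and -0.26 m or y of jar_b_mid in the frame of pocket1 between -0.352 and -0.328 m) and (value of joint thread_b below 0 rad or (x of jar_b_mid in the frame of pocket1 between -0.012 and 0.012 m and z of jar_b_mid in the frame of pocket1 between 0.039 and 0.051 m)) and (value of joint thread_b above 0 rad or (x of jar_b_mid in the frame of tray_in between -0.115 and 0.115 m and y of jar_b_mid in the frame of tray_in between -0.085 and 0.085 m and z of jar_b_mid in the frame of tray_in between 0.039 and 0.051 m)) and (value of joint thread_c below 0 rad or y of jar_c_mid in the frame of pocket1 between -0.012 and 0.012 m or y of jar_c_mid in the frame of pocket1 between -0.08 and -0.056 m or y of jar_c_mid in the frame of pocket1 between -0.148 and -0.124 m or y of jar_c_mid in the frame of pocket1 between -0.216 and -0.192 m or y of jar_c_mid in the frame of pocket1 between -0.284 and -0.26 m or y of jar_c_mid in the frame of pocket1 between -0.352 and -0.328 m) and (value of joint thread_c below 0 rad or (x of jar_c_mid in the frame of pocket1 between -0.012 and 0.012 m and z of jar_c_mid in the frame of pocket1 between 0.039 and 0.051 m)) and (value of joint thread_c above 0 rad or (x of jar_c_mid in the frame of tray_in between -0.115 and 0.115 m and y of jar_c_mid in the frame of tray_in between -0.085 and 0.085 m and z of jar_c_mid in the frame of tray_in between 0.039 and 0.051 m)) and (value of joint thread_d below 0 rad or y of jar_d_mid in the frame of pocket1 between -0.012 and 0.012 m or y of jar_d_mid in the frame of pocket1 between -0.08 and -0.056 m or y of jar_d_mid in the frame of pocket1 between -0.148 and -0.124 m or y of jar_d_mid in the frame of pocket1 between -0.216 and -0.192 m or y of jar_d_mid in the frame of pocket1 between -0.284 and -0.26 m or y of jar_d_mid in the frame of pocket1 between -0.352 and -0.328 m) and (value of joint thread_d below 0 rad or (x of jar_d_mid in the frame of pocket1 between -0.012 and 0.012 m and z of jar_d_mid in the frame of pocket1 between 0.0465 and 0.0585 m)) and (value of joint thread_d above 0 rad or (x of jar_d_mid in the frame of tray_in between -0.115 and 0.115 m and y of jar_d_mid in the frame of tray_in between -0.085 and 0.085 m and z of jar_d_mid in the frame of tray_in between 0.0465 and 0.0585 m)) and (value of joint thread_e below 0 rad or y of jar_e_mid in the frame of pocket1 between -0.012 and 0.012 m or y of jar_e_mid in the frame of pocket1 between -0.08 and -0.056 m or y of jar_e_mid in the frame of pocket1 between -0.148 and -0.124 m or y of jar_e_mid in the frame of pocket1 between -0.216 and -0.192 m or y of jar_e_mid in the frame of pocket1 between -0.284 and -0.26 m or y of jar_e_mid in the frame of pocket1 between -0.352 and -0.328 m) and (value of joint thread_e below 0 rad or (x of jar_e_mid in the frame of pocket1 between -0.012 and 0.012 m and z of jar_e_mid in the frame of pocket1 between 0.0315 and 0.0435 m)) and (value of joint thread_e above 0 rad or (x of jar_e_mid in the frame of tray_in between -0.115 and 0.115 m and y of jar_e_mid in the frame of tray_in between -0.085 and 0.085 m and z of jar_e_mid in the frame of tray_in between 0.0315 and 0.0435 m)) and (value of joint thread_f below 0 rad or y of jar_f_mid in the frame of pocket1 between -0.012 and 0.012 m or y of jar_f_mid in the frame of pocket1 between -0.08 and -0.056 m or y of jar_f_mid in the frame of pocket1 between -0.148 and -0.124 m or y of jar_f_mid in the frame of pocket1 between -0.216 and -0.192 m or y of jar_f_mid in the frame of pocket1 between -0.284 and -0.26 m or y of jar_f_mid in the frame of pocket1 between -0.352 and -0.328 m) and (value of joint thread_f below 0 rad or (x of jar_f_mid in the frame of pocket1 between -0.012 and 0.012 m and z of jar_f_mid in the frame of pocket1 between 0.0315 and 0.0435 m)) and (value of joint thread_f above 0 rad or (x of jar_f_mid in the frame of tray_in between -0.115 and 0.115 m and y of jar_f_mid in the frame of tray_in between -0.085 and 0.085 m and z of jar_f_mid in the frame of tray_in between 0.0315 and 0.0435 m)) and (value of joint thread_g below 0 rad or y of jar_g_mid in the frame of pocket1 between -0.012 and 0.012 m or y of jar_g_mid in the frame of pocket1 between -0.08 and -0.056 m or y of jar_g_mid in the frame of pocket1 between -0.148 and -0.124 m or y of jar_g_mid in the frame of pocket1 between -0.216 and -0.192 m or y of jar_g_mid in the frame of pocket1 between -0.284 and -0.26 m or y of jar_g_mid in the frame of pocket1 between -0.352 and -0.328 m) and (value of joint thread_g below 0 rad or (x of jar_g_mid in the frame of pocket1 between -0.012 and 0.012 m and z of jar_g_mid in the frame of pocket1 between 0.0465 and 0.0585 m)) and (value of joint thread_g above 0 rad or (x of jar_g_mid in the frame of tray_in between -0.115 and 0.115 m and y of jar_g_mid in the frame of tray_in between -0.085 and 0.085 m and z of jar_g_mid in the frame of tray_in between 0.0465 and 0.0585 m)) and (y of each of jar_a_mid, jar_b_mid, jar_c_mid, jar_d_mid, jar_g_mid in the frame of pocket1 above -0.034 m or ((value of joint thread_e below 0 rad or y of jar_e_mid in the frame of pocket1 below -0.034 m) and (value of joint thread_f below 0 rad or y of jar_f_mid in the frame of pocket1 below -0.034 m))) and (y of each of jar_a_mid, jar_b_mid, jar_c_mid, jar_d_mid, jar_g_mid in the frame of pocket1 above -0.102 m or ((value of joint thread_e below 0 rad or y of jar_e_mid in the frame of pocket1 below -0.102 m) and (value of joint thread_f below 0 rad or y of jar_f_mid in the frame of pocket1 below -0.102 m))) and (y of each of jar_a_mid, jar_b_mid, jar_c_mid, jar_d_mid, jar_g_mid in the frame of pocket1 above -0.17 m or ((value of joint thread_e below 0 rad or y of jar_e_mid in the frame of pocket1 below -0.17 m) and (value of joint thread_f below 0 rad or y of jar_f_mid in the frame of pocket1 below -0.17 m))) and (y of each of jar_a_mid, jar_b_mid, jar_c_mid, jar_d_mid, jar_g_mid in the frame of pocket1 above -0.238 m or ((value of joint thread_e below 0 rad or y of jar_e_mid in the frame of pocket1 below -0.238 m) and (value of joint thread_f below 0 rad or y of jar_f_mid in the frame of pocket1 below -0.238 m))) and (y of each of jar_a_mid, jar_b_mid, jar_c_mid, jar_d_mid, jar_g_mid in the frame of pocket1 above -0.306 m or ((value of joint thread_e below 0 rad or y of jar_e_mid in the frame of pocket1 below -0.306 m) and (value of joint thread_f below 0 rad or y of jar_f_mid in the frame of pocket1 below -0.306 m))) and (y of each of jar_a_mid, jar_d_mid, jar_g_mid in the frame of pocket1 above -0.034 m or ((value of joint thread_b below 0 rad or y of jar_b_mid in the frame of pocket1 below -0.034 m) and (value of joint thread_c below 0 rad or y of jar_c_mid in the frame of pocket1 below -0.034 m) and (value of joint thread_e below 0 rad or y of jar_e_mid in the frame of pocket1 below -0.034 m) and (value of joint thread_f below 0 rad or y of jar_f_mid in the frame of pocket1 below -0.034 m))) and (y of each of jar_a_mid, jar_d_mid, jar_g_mid in the frame of pocket1 above -0.102 m or ((value of joint thread_b below 0 rad or y of jar_b_mid in the frame of pocket1 below -0.102 m) and (value of joint thread_c below 0 rad or y of jar_c_mid in the frame of pocket1 below -0.102 m) and (value of joint thread_e below 0 rad or y of jar_e_mid in the frame of pocket1 below -0.102 m) and (value of joint thread_f below 0 rad or y of jar_f_mid in the frame of pocket1 below -0.102 m))) and (y of each of jar_a_mid, jar_d_mid, jar_g_mid in the frame of pocket1 above -0.17 m or ((value of joint thread_b below 0 rad or y of jar_b_mid in the frame of pocket1 below -0.17 m) and (value of joint thread_c below 0 rad or y of jar_c_mid in the frame of pocket1 below -0.17 m) and (value of joint thread_e below 0 rad or y of jar_e_mid in the frame of pocket1 below -0.17 m) and (value of joint thread_f below 0 rad or y of jar_f_mid in the frame of pocket1 below -0.17 m))) and (y of each of jar_a_mid, jar_d_mid, jar_g_mid in the frame of pocket1 above -0.238 m or ((value of joint thread_b below 0 rad or y of jar_b_mid in the frame of pocket1 below -0.238 m) and (value of joint thread_c below 0 rad or y of jar_c_mid in the frame of pocket1 below -0.238 m) and (value of joint thread_e below 0 rad or y of jar_e_mid in the frame of pocket1 below -0.238 m) and (value of joint thread_f below 0 rad or y of jar_f_mid in the frame of pocket1 below -0.238 m))) and (y of each of jar_a_mid, jar_d_mid, jar_g_mid in the frame of pocket1 above -0.306 m or ((value of joint thread_b below 0 rad or y of jar_b_mid in the frame of pocket1 below -0.306 m) and (value of joint thread_c below 0 rad or y of jar_c_mid in the frame of pocket1 below -0.306 m) and (value of joint thread_e below 0 rad or y of jar_e_mid in the frame of pocket1 below -0.306 m) and (value of joint thread_f below 0 rad or y of jar_f_mid in the frame of pocket1 below -0.306 m))) and (y of each of jar_a_mid, jar_b_mid, jar_c_mid, jar_d_mid, jar_e_mid, jar_f_mid, jar_g_mid in the frame of pocket1 above -0.034 m or y of jar_a_mid in the frame of pocket1 between -0.012 and 0.012 m or y of jar_b_mid in the frame of pocket1 between -0.012 and 0.012 m or y of jar_c_mid in the frame of pocket1 between -0.012 and 0.012 m or y of jar_d_mid in the frame of pocket1 between -0.012 and 0.012 m or y of jar_e_mid in the frame of pocket1 between -0.012 and 0.012 m or y of jar_f_mid in the frame of pocket1 between -0.012 and 0.012 m or y of jar_g_mid in the frame of pocket1 between -0.012 and 0.012 m) and (y of each of jar_a_mid, jar_b_mid, jar_c_mid, jar_d_mid, jar_e_mid, jar_f_mid, jar_g_mid in the frame of pocket1 above -0.102 m or y of jar_a_mid in the frame of pocket1 between -0.08 and -0.056 m or y of jar_b_mid in the frame of pocket1 between -0.08 and -0.056 m or y of jar_c_mid in the frame of pocket1 between -0.08 and -0.056 m or y of jar_d_mid in the frame of pocket1 between -0.08 and -0.056 m or y of jar_e_mid in the frame of pocket1 between -0.08 and -0.056 m or y of jar_f_mid in the frame of pocket1 between -0.08 and -0.056 m or y of jar_g_mid in the frame of pocket1 between -0.08 and -0.056 m) and (y of each of jar_a_mid, jar_b_mid, jar_c_mid, jar_d_mid, jar_e_mid, jar_f_mid, jar_g_mid in the frame of pocket1 above -0.17 m or y of jar_a_mid in the frame of pocket1 between -0.148 and -0.124 m or y of jar_b_mid in the frame of pocket1 between -0.148 and -0.124 m or y of jar_c_mid in the frame of pocket1 between -0.148 and -0.124 m or y of jar_d_mid in the frame of pocket1 between -0.148 and -0.124 m or y of jar_e_mid in the frame of pocket1 between -0.148 and -0.124 m or y of jar_f_mid in the frame of pocket1 between -0.148 and -0.124 m or y of jar_g_mid in the frame of pocket1 between -0.148 and -0.124 m) and (y of each of jar_a_mid, jar_b_mid, jar_c_mid, jar_d_mid, jar_e_mid, jar_f_mid, jar_g_mid in the frame of pocket1 above -0.238 m or y of jar_a_mid in the frame of pocket1 between -0.216 and -0.192 m or y of jar_b_mid in the frame of pocket1 between -0.216 and -0.192 m or y of jar_c_mid in the frame of pocket1 between -0.216 and -0.192 m or y of jar_d_mid in the frame of pocket1 between -0.216 and -0.192 m or y of jar_e_mid in the frame of pocket1 between -0.216 and -0.192 m or y of jar_f_mid in the frame of pocket1 between -0.216 and -0.192 m or y of jar_g_mid in the frame of pocket1 between -0.216 and -0.192 m) and (y of each of jar_a_mid, jar_b_mid, jar_c_mid, jar_d_mid, jar_e_mid, jar_f_mid, jar_g_mid in the frame of pocket1 above -0.306 m or y of jar_a_mid in the frame of pocket1 between -0.284 and -0.26 m or y of jar_b_mid in the frame of pocket1 between -0.284 and -0.26 m or y of jar_c_mid in the frame of pocket1 between -0.284 and -0.26 m or y of jar_d_mid in the frame of pocket1 between -0.284 and -0.26 m or y of jar_e_mid in the frame of pocket1 between -0.284 and -0.26 m or y of jar_f_mid in the frame of pocket1 between -0.284 and -0.26 m or y of jar_g_mid in the frame of pocket1 between -0.284 and -0.26 m)); the robot touches nothing.
It fails at once if another thing on the counter was shoved more than 5 cm or knocked over (distance of any of weight_big, weight_small, tin_round, tin_flat, mortar, spoon from where it was at the start of the episode above 0.05 m or angle between any of weight_big, weight_small, tin_round, tin_flat, mortar's own z axis and vertical above 0.6 rad).
Of jar_b, jar_c, jar_d, jar_e, jar_g only 3 to 4 are there at a start; the rules pass over those that are not, and their reading is None.
At some moment in a run one of jar_a, jar_b, jar_c, jar_d, jar_e, jar_f, jar_g may be knocked a few centimetres aside while the robot is not near it.
It also fails if it takes over 210 s, if anything falls off the work surface, if the arm or the gripper's body presses on something with over 40 N, if the wrist force passes 120 N, or if a joint passes its speed limit or range.

## Working session

There is one attempt and no reset: what is moved stays moved. The work goes in short steps, Python scripts to look and compute and a tool call to move; the robot and the scene stay as the last step left them, time stands still between calls to the robot, and variables do not carry over. Pictures are saved under pics/ and viewed, about 12 in all and at most 16, crops included, and the job is handed in when it is done.

Besides the shell and the picture viewer there is one more tool, called after ">>>" as name(argument=value, ...) on one line, values as JSON. servo_tool: Moves the arm, as the interface text tells. Its arguments: {"type":"object","properties":{"deltas":{"type":"array","items":{"type":"array","items":{"type":"array","items":{"type":"number"}}}},"squeeze":{"type":"number"}},"required":["deltas"]}

```bash
mkdir -p pics; ls
cat > h.py <<'E'
import numpy as np, cv2
from station import manip, grab_frame, get_calibration, ticket
def cloud(name):
    c=get_calibration(name); im,d=grab_frame(name)
    K=np.array(c["mtx"]);R=np.array(c["R"]);t=np.array(c["t"]).ravel()
    v,u=np.mgrid[0:420,0:560]
    P=np.stack([(u-K[0,2])/K[0,0]*d,(v-K[1,2])/K[1,1]*d,d],-1)
    W=(P-t)@R
    W[d==0]=np.nan
    return im,d,W
def save(n,im): cv2.imwrite("pics/"+n+".png",cv2.cvtColor(im,cv2.COLOR_RGB2BGR))
E
python3 - <<'E'
from h import *
s=manip.observe();print(s)
for n in ("top","side"):
    im,d,W=cloud(n);np.savez(n,im=im,d=d,W=W);save(n,cv2.resize(im,(800,600),interpolation=cv2.INTER_CUBIC))
    print(n,get_calibration(n),np.nanmedian(W[...,2]))
E
```

```text
pics
{'time_s': 0.0, 'joint_positions': array([ 1.15203355,  0.46841658, -0.01161295,  1.60360106,  0.00603689,
        1.07137675, -0.0563038 ]), 'qvel': array([ 2.73645312e-04, -3.83744201e-04, -5.15622973e-04,  8.78764435e-05,
       -9.01356283e-04, -8.26526344e-04, -5.62618832e-04]), 'effort': array([ 1.12790888e-04, -5.20561659e+01, -1.24878169e-02, -2.43746728e+01,
       -5.66955423e-02,  1.72257680e-02,  1.78163505e-04]), 'eef_pos': array([ 238.23024506, -604.08468917,  175.52418122]), 'orientation': array([-2.59651201e+00,  1.76699811e+00,  2.42003050e-03]), 'force': array([-0.27429153,  0.49001932, -0.16070372]), 'ft_torque': array([ 0.03191652, -0.05969925,  0.04156469]), 'width': 91.63566643832965}
top {'mtx': array([[434.95775886,   0.        , 280.11236311],
       [  0.        , 434.95775886, 207.90360627],
       [  0.        ,   0.        ,   1.        ]]), 'R': array([[-0.00402718, -0.99983465, -0.01773259],
       [-0.99520578,  0.00574013, -0.09763453],
       [ 0.09772017,  0.01725438, -0.99506435]]), 't': array([ -45.03020329,  429.54194134, 1247.16640853])} 0.82191741713736
side {'mtx': array([[519.52637476,   0.        , 274.24952214],
       [  0.        , 519.52637476, 212.91331446],
       [  0.        ,   0.        ,   1.        ]]), 'R': array([[-0.69128067, -0.72236779,  0.01777108],
       [-0.51571398,  0.47599514, -0.71236769],
       [ 0.50613253, -0.5016108 , -0.70158141]]), 't': array([ 236.47460543,  311.24327368, 1246.67113752])} 0.3339355665584514
```

View pics/top.png

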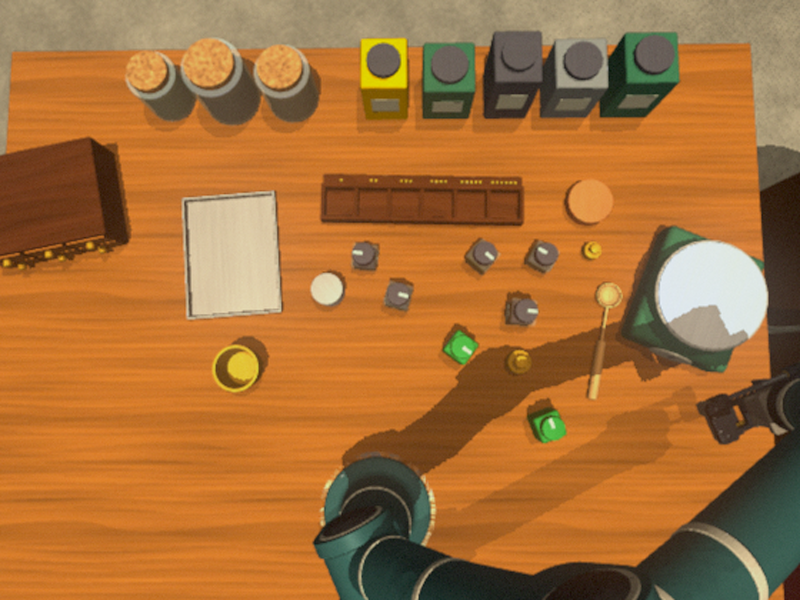

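View pics/side.png

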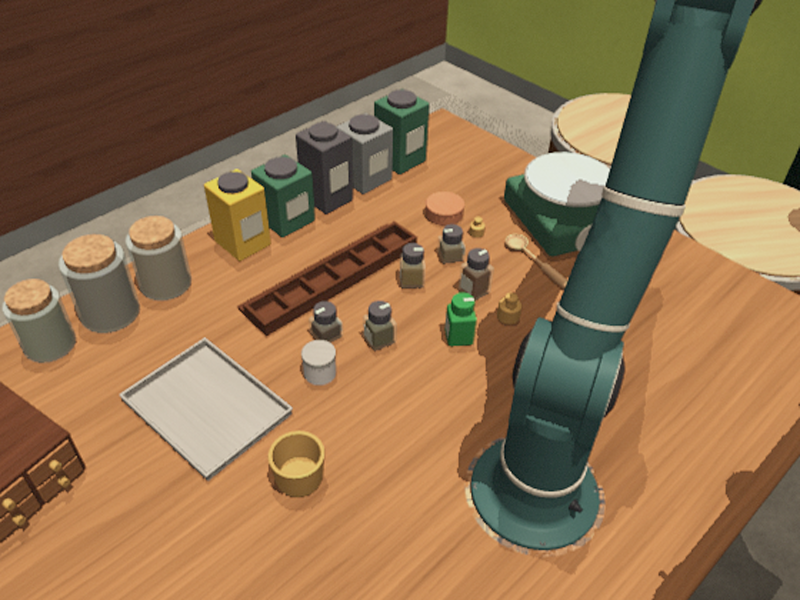

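The top view shows five grey-capped jars at about (365,254), (398,294), (482,254), (543,254) and (521,310). There are two green look-alikes at (460,347) and (548,425), the rack at (422,200) and the tray at (232,255). The tacks run from 1 on the left to 6 on the right, so +y to -y.

Run:
```python
from h import *
z=np.load("top.npz");im,W=z["im"],z["W"];Z=W[...,2]
# objects
roi=np.zeros(Z.shape,bool);roi[150:320,140:440]=1
m=((Z>30)&roi&(Z<130)).astype(np.uint8)
n,l,st,c=cv2.connectedComponentsWithStats(m)
for i in range(1,n):
    if st[i,4]<40: continue
    q=l==i; zt=np.nanpercentile(Z[q],95); k=q&(Z>zt-4); P=W[k]
    r=cv2.minAreaRect(P[:,:2].astype(np.float32)); hs=np.median(im[k],0)
    print(st[i,:5],'ztop %.1f'%zt,'mid',P.mean(0).round(1),'rect',np.round(r[0],1),np.round(r[1],1),round(r[2],1),hs)
    b=q&(Z<zt-20); 
    # strip: bright pixels
    g=k&(im.min(-1)>140)
    if g.sum()>2:
        o=W[g].mean(0)-P.mean(0); print('   strip ang',np.degrees(np.arctan2(o[1],o[0])).round(0),g.sum())
# rack: top surface z~34
m=((Z>26)&(Z<42)); m[:115]=0;m[165:]=0;m[:,:215]=0;m[:,375:]=0
P=W[m];r=cv2.minAreaRect(P[:,:2].astype(np.float32));print('rack',m.sum(),np.median(P[:,2]),r,cv2.boxPoints(r).round(1).tolist())
m=((Z>12)&(Z<30)); m[:125]=0;m[230:]=0;m[:,:120]=0;m[:,205:]=0
P=W[m];r=cv2.minAreaRect(P[:,:2].astype(np.float32));print('tray',m.sum(),np.median(P[:,2]),r,cv2.boxPoints(r).round(1).tolist())
save("crop",cv2.resize(im[110:260,215:425],(800,571),interpolation=cv2.INTER_CUBIC))
```

```text
[225 150 142   6 427] ztop 37.6 mid [590.1 -92.   35.6] rect [590.5 -93.8] [408.3  10.8] 88.5 [122.  65.  29.]
[401 150  25   6 106] ztop 39.4 mid [ 588.6 -438.8   37.4] rect [ 586.5 -437.2] [60.6 15.6] 88.8 [228.  149.5  72. ]
[326 167  25  25 356] ztop 92.6 mid [ 511.  -213.9   90.8] rect [ 510.2 -213.2] [41.6 39.5] 89.6 [122. 101.  90.]
   strip ang -141.0 14
[246 169  19  20 331] ztop 77.6 mid [513.1  24.1  75.9] rect [514.4  23.6] [42.3 40.3] 89.5 [122. 102.  90.]
   strip ang 85.0 13
[369 168  23  23 348] ztop 78.1 mid [ 509.7 -335.5   76.3] rect [ 509.2 -335.9] [39.4 40.8] 42.9 [122. 101.  88.]
   strip ang 63.0 14
[414 169   7   8  42] ztop 45.8 mid [ 524.9 -439.7   43.5] rect [ 524.1 -439.3] [14.4 14.8] 88.1 [225.5 174.   48. ]
[218 191  23  22 407] ztop 63.9 mid [444.7  98.3  61.8] rect [445.6  98.3] [58.4 59.3] 81.6 [225. 214. 176.]
   strip ang 175.0 188
[269 196  21  22 343] ztop 93.5 mid [431.8 -44.   91.7] rect [430.5 -42.6] [38.6 39.2] 89.9 [124. 103.  91.]
   strip ang -123.0 11
[355 208  22  21 405] ztop 107.8 mid [ 396.8 -288.6  106.2] rect [ 396.4 -287. ] [41.1 40
[... 388 characters left out ...]
2] 89.8 [162. 109.  29.]
[371 285  26  25 449] ztop 106.7 mid [ 175.3 -333.3  105. ] rect [ 176.2 -333.1] [40.4 42.6] 30.7 [ 83. 184.  68.]
   strip ang 25.0 14
rack 1311 32.985450685405844 ((624.3187866210938, -92.33222961425781), (414.66815185546875, 78.32547760009766), 88.49961853027344) [[579.7000122070312, -298.6000061035156], [658.0, -300.6000061035156], [668.9000244140625, 113.9000015258789], [590.5999755859375, 116.0]]
tray 640 19.461764756078104 ((522.6900634765625, 302.40509033203125), (256.48590087890625, 195.9875946044922), 4.425334930419922) [[387.29998779296875, 390.20001220703125], [402.3999938964844, 194.8000030517578], [658.0999755859375, 214.60000610351562], [643.0, 410.0]]
```

View pics/crop.png

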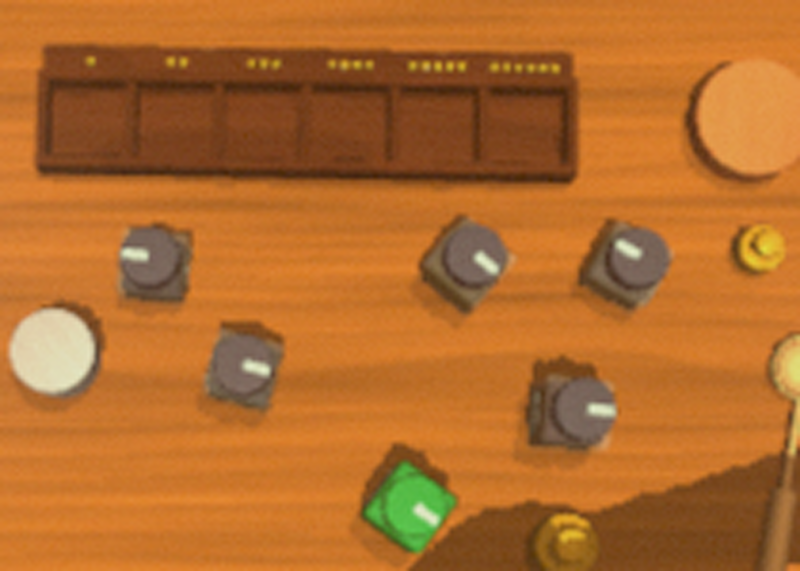

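```bash
cat >> h.py <<'E'
from scipy.spatial.transform import Rotation as Ro
def state(pr=True):
    s=manip.observe();R=Ro.from_rotvec(s["orientation"]).as_matrix();p=np.array(s["eef_pos"])
    if pr: print('t %.1f'%s["time_s"],'p',p.round(1),'yaw %.1f'%np.degrees(np.arctan2(R[1,0],R[0,0])),'tilt',np.degrees(R.T@np.cross(R[:,2],[0,0,-1])).round(1),'F',np.round(s["force"],1),'Tz %.3f'%s["ft_torque"][2],'w %.1f'%s["width"])
    return s,R,p
def go(x,y,z,yaw):
    "turn about tool z (mod 180 best), then shift in tool frame after the turn"
    s,R,p=state(); y0=np.degrees(np.arctan2(R[1,0],R[0,0]))
    a=-((yaw-y0+90)%180-90); c=np.radians(y0-a); d=np.array([x,y,z])-p
    print('turn %.1f'%a,'then shift x %.1f y %.1f z %.1f'%(d[0]*np.cos(c)+d[1]*np.sin(c),d[0]*np.sin(c)-d[1]*np.cos(c),-d[2]), 'q7 %.2f'%s["joint_positions"][6])
E
python3 -c "
from h import *
go(397,-289,150,-90)"
```

```text
t 0.1 p [ 238.2 -604.1  175.6] yaw -68.5 tilt [ 0.   0.1 -0. ] F [ 0.3  0.  -0.4] Tz -0.024 w 91.9
turn 21.5 then shift x -315.1 y -158.8 z 25.6 q7 -0.06
```

>>> servo_tool(deltas=[[[0,0,10.7,0,0,0,1],[0,0,10.7,0,0,0,1],[0,0,0,-52,-26,4,1],[0,0,0,-52,-26,4,1],[0,0,0,-52,-26,4,1],[0,0,0,-52,-26,4,1],[0,0,0,-52,-26,4,1],[0,0,0,-52,-26,4,1]]], squeeze=30)

```text
time_s: 1.1
eef_pos: [396.9, -287.1, 148.0]
orientation: [2.203, -2.239, -0.008]
force: [1.3, 0.1, 0.7]
width: 91.6
```

```bash
python3 -c "
from h import *
go(397,-289,150,-90)"
```

```text
t 1.1 p [ 396.9 -287.1  148. ] yaw -90.9 tilt [0.2 0.2 0. ] F [1.3 0.1 0.7] Tz -0.019 w 91.6
turn -0.9 then shift x 1.9 y -0.1 z -2.0 q7 -1.05
```

```bash
python3 -c "
from h import *
c=get_calibration('wrist');im,d=grab_frame('wrist');save('w0',im);np.savez('w0',im=im,d=d,**c)
R=np.array(c['R']);print(c['mtx'],'cam pos',(-R.T@np.array(c['t']).ravel()).round(1),'axis',R[2].round(3))"
```

```text
[[325.1922621    0.         283.75668893]
 [  0.         325.1922621  210.463544  ]
 [  0.           0.           1.        ]] cam pos [ 471.2 -290.7  354.4] axis [-0.267  0.008 -0.964]
```

View pics/w0.png

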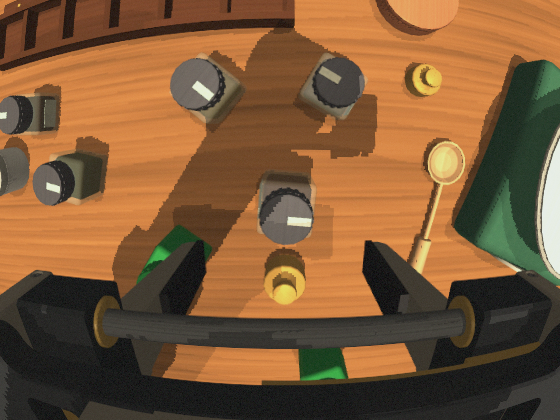

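The wrist view shows jar A's cap at (288,215), centred between the fingers at (205,250) and (365,250). The body is square to the jaws and there is nothing in the way.

>>> servo_tool(deltas=[[[0,0,0,2,0,25,1],[0,0,0,0,0,30,1],[0,0,0,0,0,13,1],[0,0,0,0,0,0,-1],[0,0,0,0,0,0,-1],[0,0,0,0,0,0,-1],[0,0,0,0,0,0,-1],[0,0,0,0,0,1,-1]]], squeeze=30)

```text
time_s: 2.15
eef_pos: [403.2, -279.5, 79.4]
orientation: [-2.218, 2.219, 0.005]
force: [-0.7, 0.1, 0.3]
width: 43.8
```

```bash
python3 -c "
from h import *
im,d=grab_frame('wrist');save('a0',im)
state()"
```

```text
t 2.2 p [ 403.  -279.5   79.3] yaw -90.0 tilt [-0.   0.3  0. ] F [-0.8 -1.1 -0.7] Tz 0.091 w 39.8
```

View pics/a0.png

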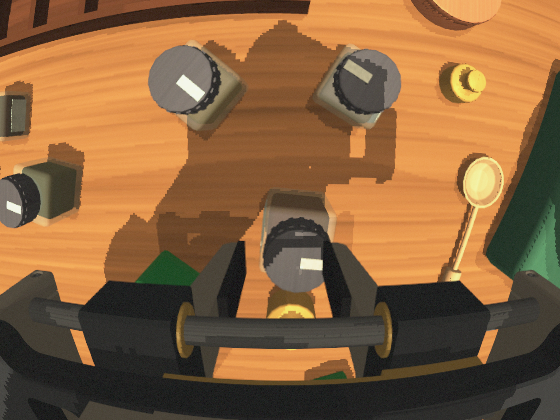

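```bash
python3 -c "
from h import *
for i in range(3): grab_frame('wrist');state()"
```

```text
t 2.2 p [ 403.  -279.4   79.2] yaw -90.0 tilt [-0.   0.3  0. ] F [1.1 0.1 0.6] Tz 0.063 w 36.0
t 2.3 p [ 402.9 -279.3   79.1] yaw -90.0 tilt [-0.   0.4  0. ] F [-0.3 -0.2  0.5] Tz 0.048 w 31.6
t 2.4 p [ 402.9 -279.3   79. ] yaw -90.0 tilt [-0.   0.4  0. ] F [-0.1  0.4 -0. ] Tz -0.012 w 28.0
```

```bash
python3 -c "
from h import *
im,d=grab_frame('wrist');save('a1',np.vstack([im[150:400]]));state()
im,d=grab_frame('top');save('t1',cv2.resize(im[110:260,215:425],(800,571),interpolation=cv2.INTER_CUBIC))"
```

```text
t 2.4 p [ 402.9 -279.2   79. ] yaw -90.0 tilt [-0.   0.4  0. ] F [ 0.7  1.  -0.6] Tz -0.002 w 23.8
```

View pics/a1.png

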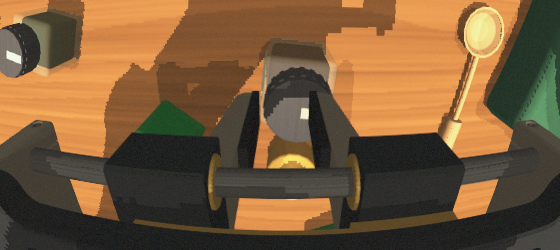

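```bash
cat >> h.py <<'E'
def wcloud():
    c=get_calibration('wrist'); im,d=grab_frame('wrist')
    K=np.array(c["mtx"]);R=np.array(c["R"]);t=np.array(c["t"]).ravel()
    v,u=np.mgrid[0:420,0:560]; x=(u-K[0,2])/K[0,0]; y=(v-K[1,2])/K[1,1]
    th=np.hypot(x,y); k=np.where(th>1e-6,np.tan(np.minimum(th,1.45))/np.maximum(th,1e-9),1)
    P=np.stack([x*k*d,y*k*d,d],-1); W=(P-t)@R; W[(d==0)|(th>1.2)]=np.nan
    return im,d,W
E
python3 -c "
from h import *
im,d,W=wcloud()
for (u,v) in [(283,240),(295,240),(295,275),(295,210),(240,245),(325,245),(20,205),(190,80),(365,80),(290,320),(250,100)]: print((u,v),W[v,u].round(1),d[v,u],im[v,u])
im,d,W=cloud('top'); Z=W[...,2]
z=np.load('top.npz')
for (u,v) in [(365,217),(334,178),(342,178),(256,178)]: print(W[v,u].round(1),z['W'][v,u].round(1))
state()"
```

```text
(283, 240) [ 408.7 -280.6  104.5] 192.62907 [60 54 51]
(295, 240) [ 408.3 -287.7  103.4] 193.6897 [56 53 50]
(295, 275) [ 385.2 -288.   104. ] 199.193 [118 109 104]
(295, 210) [ 418.1 -288.5   71. ] 222.37859 [117  97  74]
(240, 245) [ 364.1 -238.7   -0.8] 306.1874 [205 128  71]
(325, 245) [ 405.3 -305.8  103.9] 193.87189 [62 58 56]
(20, 205) [427.  -66.4  89.4] 203.73267 [139 133 118]
(190, 80) [ 505.5 -223.3   88. ] 183.45256 [241 244 226]
(365, 80) [ 506.7 -333.6   74.9] 195.05772 [175 164 131]
(290, 320) [ 428.8 -283.4  216.8] 78.9861 [51 50 47]
(250, 100) [ 497.8 -250.9   -1.2] 271.36783 [134  87  50]
[ 366.7 -212.1  476.6] [ 394.7 -277.4  109.2]
[ 505.3 -198.1   87.2] [ 504.7 -197.7   90.5]
[ 505.6 -220.6   84.3] [ 505.  -220.2   87.6]
[508.7  19.3  75.7] [508.3  19.2  77.9]
t 2.5 p [ 402.8 -279.2   78.9] yaw -90.0 tilt [ 0.   0.4 -0. ] F [-0.3  0.3 -0.1] Tz 0.055 w 12.2
```

View pics/t1.png

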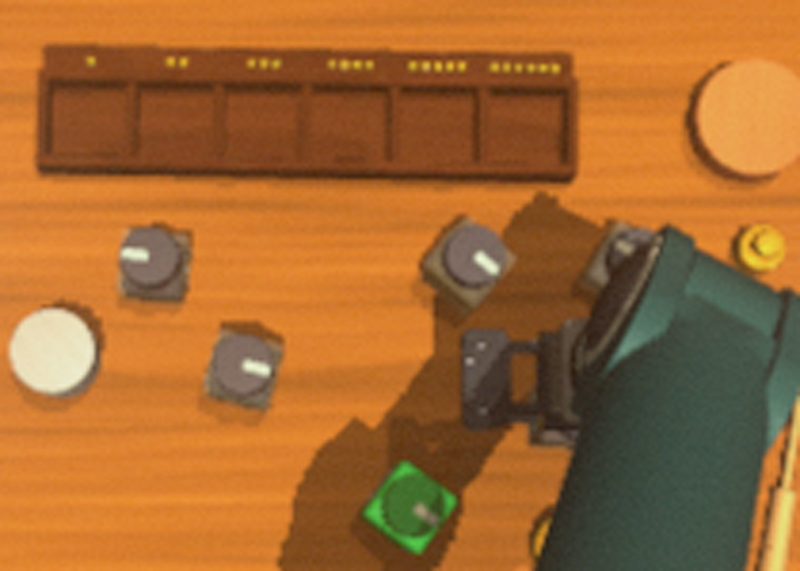

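```bash
python3 -c "
from h import *
im,d,W=wcloud()
np.savez('w3',im=im,W=W,d=d)
save('a3',cv2.resize(im[200:380,180:420],(800,600)))
for v in range(220,330,10): print(v,[tuple(W[v,u].round(0).astype(int)) if d[v,u]>0 else 0 for u in range(240,360,12)])
s,_,_=state();print(s['force'],s['width'])"
```

```text
220 [(np.int64(389), np.int64(-240), np.int64(-2)), (np.int64(389), np.int64(-251), np.int64(-1)), (np.int64(411), np.int64(-267), np.int64(71)), (np.int64(412), np.int64(-276), np.int64(74)), (np.int64(415), np.int64(-284), np.int64(83)), (np.int64(417), np.int64(-291), np.int64(89)), (np.int64(414), np.int64(-299), np.int64(82)), (np.int64(412), np.int64(-308), np.int64(74)), (np.int64(411), np.int64(-317), np.int64(72)), (np.int64(389), np.int64(-340), np.int64(-1))]
230 [(np.int64(379), np.int64(-239), np.int64(-1)), (np.int64(379), np.int64(-251), np.int64(-1)), (np.int64(404), np.int64(-267), np.int64(73)), (np.int64(410), np.int64(-276), np.int64(90)), (np.int64(414), np.int64(-284), np.int64(101)), (np.int64(415), np.int64(-291), np.int64(104)), (np.int64(414), np.int64(-298), np.int64(100)), (np.int64(407), np.int64(-308), np.int64(81)), (np.int64(380), np.int64(-329), np.int64(0)), (np.int64(380), np.int64(-341), np.int64(0))]
240 [(np.int64(370), np.int64(-239), np.int64(0)), (np.int64(369), np.int64(-250), np.int64(-1)), (np.int64(396), np.int64(-267), np.int64(72)), (np.
[... 3596 characters left out ...]
94), np.int64(221)), (np.int64(434), np.int64(-297), np.int64(221))]
320 [(np.int64(433), np.int64(-272), np.int64(223)), (np.int64(429), np.int64(-274), np.int64(218)), (np.int64(429), np.int64(-277), np.int64(217)), (np.int64(429), np.int64(-280), np.int64(217)), (np.int64(429), np.int64(-283), np.int64(217)), (np.int64(429), np.int64(-286), np.int64(218)), (np.int64(429), np.int64(-289), np.int64(217)), (np.int64(432), np.int64(-291), np.int64(222)), (np.int64(434), np.int64(-294), np.int64(224)), (np.int64(435), np.int64(-296), np.int64(226))]
t 2.6 p [ 402.9 -279.2   78.9] yaw -90.0 tilt [ 0.   0.4 -0. ] F [0.1 1.2 0.7] Tz 0.058 w 8.1
[0.13319444 1.19995944 0.69032579] 8.111162822273336
```

View pics/a3.png

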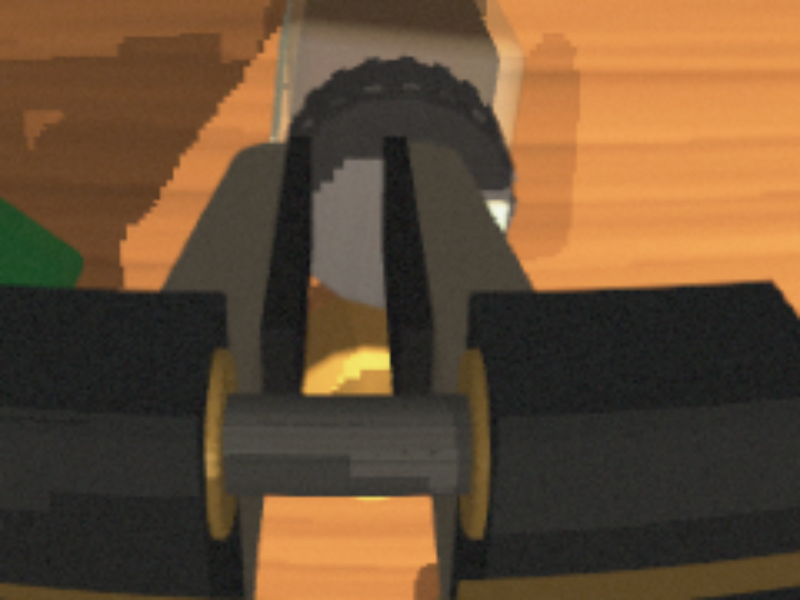

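```bash
python3 -c "
from h import *
c=get_calibration('wrist');R=np.array(c['R']);print('cam pos',(-R.T@np.array(c['t']).ravel()).round(1),'axis',R[2].round(3))
s,Rt,p=state();print(s['joint_positions'].round(3))
z=np.load('w0.npz');print((-z['R'].T@z['t'].ravel()).round(1))
w=np.load('w3.npz');W=w['W'];m=(W[...,2]>108)&(W[...,2]<150);P=W[m];print(np.nanpercentile(P,[0,2,50,98,100],axis=0).round(1))
"
```

```text
cam pos [ 476.2 -282.2  285.7] axis [-0.263  0.006 -0.965]
t 2.6 p [ 402.9 -279.2   78.9] yaw -90.0 tilt [ 0.   0.4 -0. ] F [0.1 1.2 0.7] Tz 0.058 w 8.1
[ 0.617  0.343 -0.089  2.061  0.036  0.742 -1.064]
[ 471.2 -290.7  354.4]
[[ 392.1 -302.4  115.2]
 [ 394.9 -300.5  116.7]
 [ 412.2 -287.1  136. ]
 [ 413.1 -262.2  149.6]
 [ 413.4 -260.4  150. ]]
```

```bash
python3 -c "
from h import *
z=np.load('w0.npz');d=z['d'];K=z['mtx'];R=z['R'];t=z['t'].ravel()
v,u=np.mgrid[0:420,0:560]; x=(u-K[0,2])/K[0,0]; y=(v-K[1,2])/K[1,1];th=np.hypot(x,y);k=np.tan(np.minimum(th,1.45))/np.maximum(th,1e-9)
W=(np.stack([x*k*d,y*k*d,d],-1)-t)@R
for vv in (244,250,260): print(vv,[tuple(W[vv,uu].round(0).astype(int).tolist()) for uu in (190,197,203,365,370,380)])
im,d,W=cloud('side');b=np.abs(W-np.array([403,-279,0]))
m=(b[...,0]<60)&(b[...,1]<75)&(W[...,2]>30)
save('s1',cv2.resize(im[100:300,200:420],(800,600)))
ys,xs=np.where(m);print(xs.min(),xs.max(),ys.min(),ys.max())
for i in range(150,260,8): 
  r=[(j,)+tuple(W[i,j].round(0).astype(int).tolist()) for j in xs[ys==i][::6]]; print(i,r[:8])
"
```

```text
244 [(407, -236, 189), (407, -241, 191), (405, -243, 185), (405, -335, 187), (406, -337, 191), (405, -343, 189)]
250 [(407, -239, 199), (407, -243, 199), (402, -243, 186), (401, -335, 187), (405, -335, 197), (405, -341, 198)]
260 [(408, -244, 214), (402, -243, 200), (397, -243, 189), (396, -335, 190), (400, -335, 200), (406, -336, 214)]
308 365 39 204
150 [(np.int64(318), 396, -206, 247), (np.int64(324), 384, -217, 248), (np.int64(330), 378, -235, 242), (np.int64(336), 378, -260, 229), (np.int64(342), 373, -280, 221), (np.int64(348), 370, -304, 210)]
158 [(np.int64(325), 380, -219, 222), (np.int64(331), 390, -258, 196), (np.int64(338), 388, -287, 181)]
166 [(np.int64(326), 408, -263, 153), (np.int64(332), 390, -267, 162), (np.int64(338), 393, -299, 142)]
174 [(np.int64(326), 406, -265, 124), (np.int64(332), 393, -276, 125), (np.int64(338), 395, -308, 105)]
182 [(np.int64(327), 404, -272, 90), (np.int64(333), 383, -272, 104), (np.int64(339), 371, -284, 104)]
190 [(np.int64(322), 417, -269, 51), (np.int64(328), 394, -267, 68), (np.int64(334), 378, -275, 74), (np.int64(340), 368, -291, 71)]
198 [(np.int64(324), 403, -264, 31), (np.int64(330), 379, -262, 49), (np.int64(336), 369, -278, 46), (np.int64(342), 366, -304, 32)]
206 []
214 []
222 []
230 []
238 []
246 []
254 []
```

View pics/s1.png

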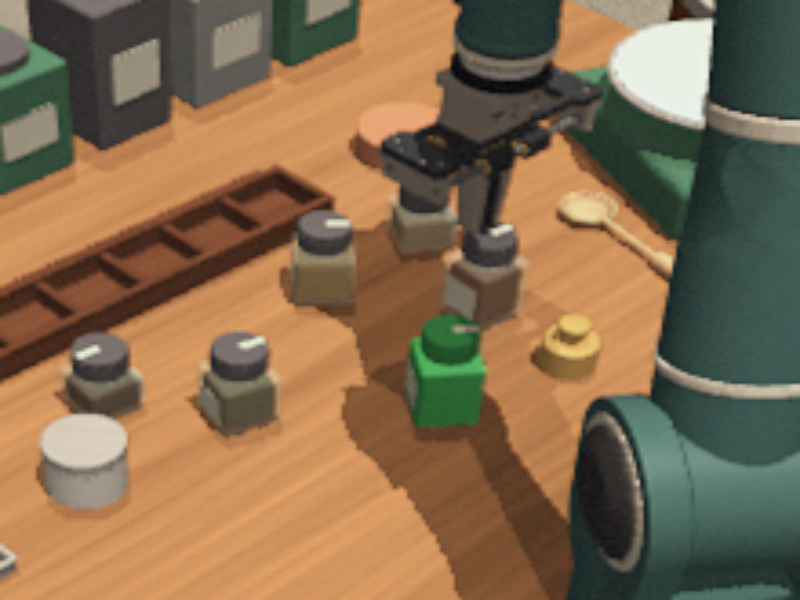

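The finger tips are really about 36.5 mm above the reported TCP. Three sources agree: wrist depth before and after the descent, and the side view, where the tips sit above the cap. I'll correct for that from here on.

```bash
sed -i 's/p=np.array(s\["eef_pos"\])/p=np.array(s["eef_pos"])+[0,0,36.5]/' h.py; python3 -c "
from h import *
go(396,-290,115,-90)"
```

```text
t 2.6 p [ 402.9 -279.3  115.5] yaw -90.0 tilt [-0.   0.4  0. ] F [ 0.2 -1.1  0.2] Tz 0.005 w 4.0
turn -0.0 then shift x 10.7 y 6.9 z 0.5 q7 -1.06
```

>>> servo_tool(deltas=[[[0,0,0,5,3,-3,1],[0,0,0,5,4,0,1],[0,0,0,0,0,0,1],[0,0,0,0,0,0,1],[0,0,0,0,0,0,1],[0,0,0,0,0,0,1],[0,0,0,0,0,0,1],[0,0,0,0,0,0,1],[0,0,0,0,0,0,1]]])

```text
time_s: 3.78
eef_pos: [395.3, -289.9, 82.0]
orientation: [-2.218, 2.219, 0.007]
force: [-0.4, -1.0, 0.6]
width: 91.2
```

```bash
python3 -c "
from h import *
go(396,-290,79,-90)"
```

```text
t 3.8 p [ 395.3 -289.9  118.5] yaw -90.0 tilt [ 0.   0.4 -0. ] F [-0.4 -1.   0.6] Tz 0.041 w 91.2
turn -0.0 then shift x 0.1 y -0.7 z 39.5 q7 -1.04
```

>>> servo_tool(deltas=[[[0,0,0,0,-1,18,1],[0,0,0,0,0,15,1],[0,0,0,0,0,4,1],[0,0,0,0,0,0,-1],[0,0,0,0,0,0,-1],[0,0,0,0,0,0,-1],[0,0,0,0,0,0,-1],[0,0,0,0,0,0,-1],[0,0,0,0,0,0,-1],[0,0,0,0,0,0,-1],[0,0,0,0,0,1.5,-1]]], squeeze=30)

```text
time_s: 5.15
eef_pos: [397.9, -289.6, 44.9]
orientation: [-2.218, 2.217, 0.004]
force: [-4.2, 5.1, 22.3]
width: 43.5
```

```bash
python3 -c "
from h import *
im,d=grab_frame('wrist');cv2.imwrite('A_before.png',im[...,::-1]);state()"
```

```text
t 5.2 p [ 397.9 -289.7   81.5] yaw -90.0 tilt [-0.1  0.3 -0. ] F [-2.9  2.9 13.3] Tz 0.007 w 43.1
```

>>> servo_tool(deltas=[[[0,0,-9,0,0,0.5,-1],[0,0,-9,0,0,0.3,-1],[0,0,-9,0,0,0.3,-1],[0,0,-9,0,0,0.3,-1]]])

```text
time_s: 5.7
eef_pos: [396.2, -294.6, 45.1]
orientation: [2.811, -1.401, 0.003]
force: [0.0, -3.0, -0.5]
width: 43.0
```

```bash
python3 -c "
from h import *
state();im,d=grab_frame('wrist');cv2.imwrite('A_after.png',im[...,::-1]);state()"
```

```text
t 5.7 p [ 396.2 -294.6   81.6] yaw -53.0 tilt [-0.  -0.1  0. ] F [ 0.  -3.  -0.5] Tz -0.054 w 43.0
t 5.8 p [ 396.2 -294.6   81.6] yaw -52.7 tilt [-0.  -0.1  0. ] F [-1.1 -2.2  1.3] Tz -0.016 w 43.7
```

>>> servo_tool(deltas=[[[0,0,0,0,0,0,1],[0,0,0,0,0,0,1],[0,0,0,0,0,-15,1],[0,0,-9,0,0,-30,1],[0,0,-9,0,0,0,1],[0,0,0,14,-38,0,1],[0,0,0,14,-38,0,1],[0,0,0,12,-33,0,1],[0,0,0,5,-14,0,1],[0,0,0,0,0,0,1],[0,0,0,0,0,0,1]]])

```text
time_s: 7.12
eef_pos: [506.6, -218.3, 98.6]
orientation: [2.994, -0.941, 0.01]
force: [0.5, -0.9, 0.8]
width: 91.8
```

```bash
python3 -c "
from h import *
go(511,-214,65,-35)
im,d,W=wcloud();Z=W[...,2];m=(np.abs(Z-90)<4)&(np.hypot(W[...,0]-511,W[...,1]+214)<35);r=cv2.minEnclosingCircle(W[m][:,:2].astype(np.float32));print(r,np.median(Z[m]))"
```

```text
t 7.1 p [ 506.6 -218.3  135.1] yaw -34.9 tilt [ 0.1 -0.4  0. ] F [ 0.5 -0.9  0.8] Tz 0.034 w 91.8
turn 0.1 then shift x 1.1 y -6.1 z 70.1 q7 -0.43
((507.8461608886719, -215.72276306152344), 22.01544761657715) 88.5646946112816
```

>>> servo_tool(deltas=[[[0,0,0,-0.5,-2,30,1],[0,0,0,0,-1,24,1],[0,0,0,0,0,12,1],[0,0,0,0,0,4,-1],[0,0,0,0,0,0,-1],[0,0,0,0,0,0,-1],[0,0,0,0,0,0,-1],[0,0,0,0,0,0,-1],[0,0,0,0,0,0,-1],[0,0,0,0,0,0,-1],[0,0,0,0,0,1.5,-1]]])

```text
time_s: 8.55
eef_pos: [505.7, -221.2, 29.5]
orientation: [2.987, -0.952, 0.012]
force: [-7.7, 3.2, 19.2]
width: 43.2
```

```bash
python3 -c "
from h import *
im,d=grab_frame('wrist');cv2.imwrite('B_before.png',im[...,::-1]);state()"
```

```text
t 8.6 p [ 505.7 -221.3   66.1] yaw -35.4 tilt [ 0.2 -0.6 -0. ] F [-4.5  1.2 10.3] Tz 0.043 w 43.3
```

>>> servo_tool(deltas=[[[0,0,-9,0,0,0.5,-1],[0,0,-9,0,0,0.3,-1],[0,0,-9,0,0,0.3,-1],[0,0,-9,0,0,0.3,-1]]])

```text
time_s: 9.1
eef_pos: [510.2, -225.0, 29.9]
orientation: [3.126, 0.046, 0.023]
force: [1.9, -0.5, -1.8]
width: 43.4
```

```bash
python3 -c "
from h import *
state();im,d=grab_frame('wrist');cv2.imwrite('B_after.png',im[...,::-1]);state()"
```

```text
t 9.1 p [ 510.2 -225.    66.4] yaw 1.7 tilt [ 0.9 -0.8 -0. ] F [ 1.9 -0.5 -1.8] Tz -0.070 w 43.4
t 9.2 p [ 510.2 -225.1   66.4] yaw 2.0 tilt [ 0.9 -0.8 -0. ] F [ 0.7 -1.4 -0.2] Tz -0.038 w 43.4
```

>>> servo_tool(deltas=[[[0,0,0,0,0,0,1],[0,0,0,0,0,0,1],[0.9,-0.8,0,0,0,-15,1],[0,0,10.6,0,0,-30,1],[0,0,10.6,0,0,-5,1],[0,0,10.6,0,0,0,1],[0,0,0,17,30,0,1],[0,0,0,17,30,0,1],[0,0,0,13,22,0,1],[0,0,0,5,8,0,1],[0,0,0,0,0,0,1],[0,0,0,0,0,0,1]]])

```text
time_s: 10.65
eef_pos: [508.4, -326.1, 81.5]
orientation: [-3.024, 0.841, 0.004]
force: [-0.2, 0.0, 0.0]
width: 92.3
```

```bash
cat >> h.py <<'E'
def cap(x,y,h,yaw,tip):
    im,d,W=wcloud();Z=W[...,2];m=(np.abs(Z-h)<5)&(np.hypot(W[...,0]-x,W[...,1]-y)<35)
    c,r=cv2.minEnclosingCircle(W[m][:,:2].astype(np.float32));print('cap',np.round(c,1),'r %.1f'%r,'z %.1f'%np.median(Z[m]))
    go(*c,tip,yaw)
E
python3 -c "
from h import *
cap(509,-336,75,-30,50)"
```

```text
cap [ 507.9 -338.3] r 22.0 z 73.6
t 10.7 p [ 508.5 -326.   118. ] yaw -31.0 tilt [-0.1  0.2  0. ] F [ 0.7 -0.8 -0.9] Tz 0.020 w 91.7
turn -1.0 then shift x 5.7 y 11.0 z 68.0 q7 -0.21
```

>>> servo_tool(deltas=[[[0,0,0,6,11,18,1],[0,0,0,0,0,26,1],[0,0,0,0,0,18,1],[0,0,0,0,0,6,1],[0,0,0,0,0,0,-1],[0,0,0,0,0,0,-1],[0,0,0,0,0,0,-1],[0,0,0,0,0,0,-1],[0,0,0,0,0,0,-1],[0,0,0,0,0,0,-1],[0,0,0,0,0,0,-1],[0,0,0,0,0,1.5,-1]]])

```text
time_s: 12.2
eef_pos: [508.0, -338.7, 10.5]
orientation: [-3.026, 0.837, 0.004]
force: [-6.0, 3.7, 16.4]
width: 43.2
```

```bash
python3 -c "
from h import *
im,d=grab_frame('wrist');cv2.imwrite('F_before.png',im[...,::-1]);state()"
```

```text
t 12.2 p [ 508.1 -338.7   47.1] yaw -30.9 tilt [-0.1  0.2 -0. ] F [-4.3  1.8  9.1] Tz 0.021 w 43.6
```

>>> servo_tool(deltas=[[[0,0,-9,0,0,0.5,-1],[0,0,-9,0,0,0.3,-1],[0,0,-9,0,0,0.3,-1],[0,0,-9,0,0,0.3,-1]]])

```text
time_s: 12.75
eef_pos: [511.4, -342.4, 10.7]
orientation: [3.133, 0.168, 0.008]
force: [1.8, -0.4, -1.1]
width: 42.8
```

```bash
python3 -c "
from h import *
state();im,d=grab_frame('wrist');cv2.imwrite('F_after.png',im[...,::-1]);state()"
```

```text
t 12.8 p [ 511.4 -342.4   47.2] yaw 6.1 tilt [ 0.3 -0.3 -0. ] F [ 1.8 -0.4 -1.1] Tz -0.055 w 42.8
t 12.8 p [ 511.3 -342.5   47.1] yaw 6.4 tilt [ 0.2 -0.3 -0. ] F [ 1.4 -1.7 -0.3] Tz 0.016 w 42.9
```

>>> servo_tool(deltas=[[[0,0,0,0,0,0,1],[0,0,0,0,0,0,1],[0,0,0,0,0,-20,1],[0,0,8,0,0,-40,1],[0,0,0,0,0,-20,1],[0,0,0,-2,-50,0,1],[0,0,0,-2,-60,0,1],[0,0,0,-2,-60,0,1],[0,0,0,-2,-60,0,1],[0,0,0,-2,-60,0,1],[0,0,0,-1,-40,0,1],[0,0,0,0,-20,0,1]]])

```text
time_s: 14.3
eef_pos: [520.4, 17.0, 105.2]
orientation: [3.131, -0.077, 0.034]
force: [0.3, 0.7, 0.4]
width: 92.3
```

>>> servo_tool(deltas=[[[0,0,0,0,0,0,1],[0,0,0,0,0,0,1]]])

```text
time_s: 14.55
eef_pos: [521.1, 18.0, 107.3]
orientation: [3.13, -0.074, 0.038]
force: [0.1, 0.0, 0.2]
width: 91.9
```

```bash
python3 -c "
from h import *
cap(512,23,75,-2,50)"
```

```text
cap [510.2  23.9] r 22.2 z 73.5
t 14.6 p [521.1  18.  143.7] yaw -2.7 tilt [ 0.6 -1.4  0. ] F [-1.2 -0.1  0.1] Tz -0.035 w 92.0
turn -0.7 then shift x -11.2 y -5.5 z 93.7 q7 -0.43
```

>>> servo_tool(deltas=[[[0.6,-1.4,0,-11,-5.5,22,1],[0,0,0,0,0,30,1],[0,0,0,0,0,25,1],[0,0,0,0,0,12,1],[0,0,0,0,0,4,1]]])

```text
time_s: 15.22
eef_pos: [506.9, 19.3, 6.8]
orientation: [-3.139, 0.088, 0.013]
force: [-0.2, -1.1, -0.4]
width: 92.1
```

>>> servo_tool(deltas=[[[0,0,0,0,0,0,-1],[0,0,0,0,0,0,-1],[0,0,0,0,0,0,-1],[0,0,0,0,0,0,-1],[0,0,0,0,0,0,-1],[0,0,0,0,0,0,-1],[0,0,0,0,0,0,-1],[0,0,0,0,0,1.5,-1]]])

```text
time_s: 16.23
eef_pos: [510.3, 19.1, 8.5]
orientation: [-3.14, 0.09, 0.003]
force: [-3.9, -1.6, 21.7]
width: 43.5
```

```bash
python3 -c "
from h import *
im,d=grab_frame('wrist');cv2.imwrite('E_before.png',im[...,::-1]);state()"
```

```text
t 16.3 p [510.2  19.1  45.1] yaw -3.3 tilt [-0.   0.1 -0. ] F [-2.9 -0.6 11.6] Tz 0.021 w 43.3
```

>>> servo_tool(deltas=[[[0,0,-9,0,0,0.5,-1],[0,0,-9,0,0,0.3,-1],[0,0,-9,0,0,0.3,-1],[0,0,-9,0,0,0.3,-1]]])

```text
time_s: 16.77
eef_pos: [507.6, 22.3, 8.7]
orientation: [-3.002, -0.916, 0.009]
force: [-1.1, -0.1, 3.5]
width: 43.2
```

```bash
python3 -c "
from h import *
state();im,d=grab_frame('wrist');cv2.imwrite('E_after.png',im[...,::-1]);state()"
```

```text
t 16.8 p [507.6  22.3  45.2] yaw 33.9 tilt [-0.2  0.3  0. ] F [-1.1 -0.1  3.5] Tz -0.042 w 43.2
t 16.8 p [507.5  22.3  45.1] yaw 34.2 tilt [-0.3  0.3 -0. ] F [-1.8  0.4  7.6] Tz -0.077 w 43.4
```

>>> servo_tool(deltas=[[[0,0,0,0,0,-0.5,1],[0,0,0,0,0,0,1],[0,0,0,0,0,-20,1],[0,0,10.5,0,0,-35,1],[0,0,10.5,0,0,-20,1],[0,0,10.5,0,0,0,1],[0,0,10.5,0,0,0,1],[0,0,0,-30,34,0,1],[0,0,0,-22,26,0,1],[0,0,0,-10,12,0,1],[0,0,0,0,0,0,1],[0,0,0,0,0,0,1]]])

```text
time_s: 18.32
eef_pos: [438.8, -37.5, 97.0]
orientation: [-3.129, 0.244, -0.009]
force: [-0.1, -0.0, 0.4]
width: 91.7
```

```bash
python3 -c "
from h import *
cap(431,-44,90,-8,66)"
```

```text
cap [428.5 -45.4] r 21.8 z 88.5
t 18.4 p [438.8 -37.4 133.4] yaw -8.9 tilt [-0.2 -0.3 -0. ] F [-0.4 -0.3  0. ] Tz 0.040 w 91.8
turn -0.9 then shift x -9.1 y 9.4 z 67.4 q7 -0.37
```

>>> servo_tool(deltas=[[[0,0,0,-9,9.5,15,1],[0,0,0,0,0,25,1],[0,0,0,0,0,18,1],[0,0,0,0,0,7,1],[0,0,0,0,0,0,-1],[0,0,0,0,0,0,-1],[0,0,0,0,0,0,-1],[0,0,0,0,0,0,-1],[0,0,0,0,0,0,-1],[0,0,0,0,0,0,-1],[0,0,0,0,0,0,-1],[0,0,0,0,0,1.5,-1]]])

```text
time_s: 19.88
eef_pos: [432.6, -41.2, 31.3]
orientation: [-3.129, 0.235, -0.012]
force: [-9.6, 1.1, 30.8]
width: 43.5
```

```bash
python3 -c "
from h import *
im,d=grab_frame('wrist');cv2.imwrite('C_before.png',im[...,::-1]);state()"
```

```text
t 19.9 p [432.7 -41.2  68. ] yaw -8.6 tilt [-0.2 -0.4  0. ] F [-7.4  0.9 20.7] Tz -0.010 w 43.7
```

>>> servo_tool(deltas=[[[0,0,-9,0,0,0.5,-1],[0,0,-9,0,0,0.3,-1],[0,0,-9,0,0,0.3,-1],[0,0,-9,0,0,0.3,-1]]])

```text
time_s: 20.42
eef_pos: [431.2, -41.7, 31.9]
orientation: [3.043, 0.774, 0.007]
force: [-5.4, 0.5, 8.0]
width: 43.5
```

```bash
python3 -c "
from h import *
state();im,d=grab_frame('wrist');cv2.imwrite('C_after.png',im[...,::-1]);state()
g=lambda n:cv2.resize(cv2.imread(n+'.png')[165:310,200:380],(264,212))
T=[np.vstack([g(k+'_before'),g(k+'_after')]) for k in 'ABCEF']
M=np.zeros((848,792,3),np.uint8)
for i,t in enumerate(T): M[424*(i//3):424*(i//3)+424,264*(i%3):264*(i%3)+264]=t
cv2.imwrite('pics/m.png',cv2.resize(M,None,fx=.7,fy=.7,interpolation=cv2.INTER_AREA))"
```

```text
t 20.4 p [431.2 -41.7  68.4] yaw 28.5 tilt [ 0.2 -0.2 -0. ] F [-5.4  0.5  8. ] Tz -0.006 w 43.5
t 20.5 p [431.2 -41.7  68.4] yaw 28.8 tilt [ 0.2 -0.2  0. ] F [-5.   0.7  9.5] Tz -0.009 w 43.6
```

View pics/m.png

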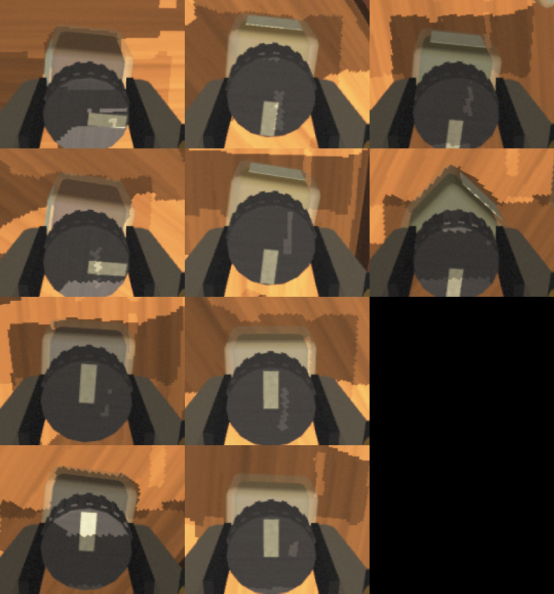

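Montage result: jar C (medium, near (432,-44)) is loose, because its body stayed put while the cap turned. A, B, E and F turned with the cap. On the two short jars, E and F, the tips were close to the shoulder, so I'll retest those higher up. C goes to the tray now, held by its cap.

>>> servo_tool(deltas=[[[0,0,0,0,0,-15,-1],[0,0,0,0,0,-30,-1],[0,0,0,0,0,-35,-1],[0,0,0,20,-21,0,-1],[0,0,0,35,-36,0,-1],[0,0,0,38,-40,0,-1],[0,0,0,38,-40,0,-1],[0,0,0,38,-40,0,-1],[0,0,0,35,-36,0,-1],[0,0,0,20,-21,0,-1],[0,0,0,10,-11,0,-1],[0,0,0,0,0,0,-1]]])

```text
time_s: 21.98
eef_pos: [523.6, 289.2, 106.4]
orientation: [-3.047, -0.764, -0.005]
force: [-0.5, -0.9, -5.0]
width: 43.7
```

```bash
python3 -c "
from h import *
go(520,302,71.5,28.8)"
```

```text
t 22.0 p [523.6 289.2 142.9] yaw 28.2 tilt [ 0.  -0.2  0. ] F [-0.5 -0.9 -5. ] Tz -0.030 w 43.7
turn -0.6 then shift x 3.0 y -12.9 z 71.4 q7 -0.46
```

>>> servo_tool(deltas=[[[0,0,0,2,-9,20,-1],[0,0,0,0,0,25,-1],[0,0,0,0,0,15,-1],[0,0,0,0,0,7,-1],[0,0,0,0,0,1,-1],[0,0,0,0,0,1,-1]]])

```text
time_s: 22.72
eef_pos: [520.1, 292.7, 34.7]
orientation: [3.045, 0.753, -0.0]
force: [-3.2, -1.0, 3.3]
width: 43.5
```

```bash
python3 -c "
from h import *
go(520,302,71.5,28.8)"
```

```text
t 22.7 p [520.1 292.7  71.2] yaw 27.8 tilt [0.2 0.1 0. ] F [-3.2 -1.   3.3] Tz -0.005 w 43.5
turn -1.0 then shift x 4.4 y -8.2 z -0.3 q7 -0.53
```

>>> servo_tool(deltas=[[[0,0,0,0,0,0,1],[0,0,0,0,0,0,1],[0,0,0,0,0,-15,1],[0,0,-6,0,0,-40,1],[0,0,0,-20,27,-10,1],[0,0,0,-37,50,0,1],[0,0,0,-37,50,0,1],[0,0,0,-37,50,0,1],[0,0,0,-20,27,0,1],[0,0,0,-8,11,0,1],[0,0,0,0,0,0,1],[0,0,0,0,0,0,1]]])

```text
time_s: 24.22
eef_pos: [517.1, 25.8, 113.0]
orientation: [2.999, 0.923, 0.035]
force: [0.5, -0.4, -0.2]
width: 92.1
```

```bash
python3 -c "
from h import *
cap(507.5,22,75,34,52)
im,d,W=wcloud();Z=W[...,2];np.savez('wr',im=im,W=W);save('wr',im)
m=(Z>29)&(Z<39)&(W[...,0]>560)&(W[...,0]<680);P=W[m];r=cv2.minAreaRect(P[:,:2].astype(np.float32));print(m.sum(),r,cv2.boxPoints(r).round(1).tolist(),np.median(P[:,2]))
im,d,W=cloud('top');Z=W[...,2];np.savez('t2',im=im,W=W)
m=(np.abs(Z-95)<5)&(W[...,1]>200)&(W[...,1]<400)&(W[...,0]>400)&(W[...,0]<650);print('C in tray',m.sum(),W[m].mean(0))"
```

```text
cap [503.9  25.9] r 22.3 z 73.5
t 24.3 p [517.1  25.9 149.5] yaw 34.2 tilt [ 0.6 -1.2  0. ] F [ 0.6 -0.2  0.5] Tz -0.033 w 91.8
turn 0.2 then shift x -11.0 y -7.3 z 97.5 q7 0.11
3594 ((622.8026733398438, -46.19618225097656), (319.7029724121094, 77.89103698730469), 88.6710433959961) [[580.2000122070312, -205.10000610351562], [658.0, -206.89999389648438], [665.4000244140625, 112.69999694824219], [587.5999755859375, 114.5]] 32.278145976909165
C in tray 172 [521.75532418 287.76397608  93.61358502]
```

View pics/wr.png

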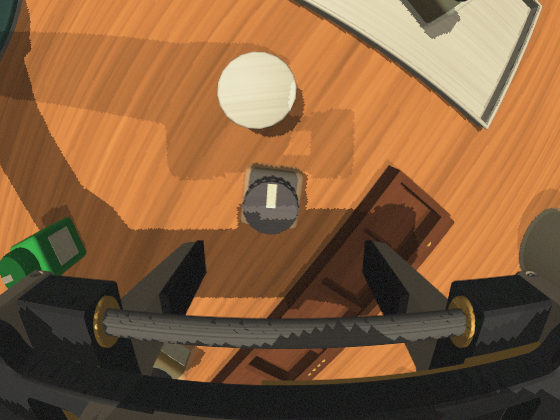

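>>> servo_tool(deltas=[[[0.6,-1.2,0,-11,-7,25,1],[0,0,0,0,0,35,1],[0,0,0,0,0,25,1],[0,0,0,0,0,8,1],[0,0,0,0,0,0,1]]])

```text
time_s: 25.0
eef_pos: [499.3, 28.7, 12.1]
orientation: [-2.996, -0.933, 0.015]
force: [0.3, -0.4, 0.9]
width: 91.8
```

```bash
python3 -c "
from h import *
go(504,26,53,34)"
```

```text
t 25.0 p [499.3  28.7  48.6] yaw 34.6 tilt [-0.4  0.5 -0. ] F [ 0.3 -0.4  0.9] Tz 0.040 w 91.8
turn 0.6 then shift x 2.4 y 4.9 z -4.4 q7 -0.02
```

>>> servo_tool(deltas=[[[-0.3,0.4,0,2.5,4.5,-5,1],[0,0,0,0,0,0,-1],[0,0,0,0,0,0,-1],[0,0,0,0,0,0,-1],[0,0,0,0,0,0,-1],[0,0,0,0,0,0,-1],[0,0,0,0,0,0,-1],[0,0,0,0,0,0,-1],[0,0,0,0,0,1.5,-1]]])

```text
time_s: 26.12
eef_pos: [505.8, 25.7, 19.5]
orientation: [2.997, 0.932, 0.003]
force: [-7.4, -2.2, 25.1]
width: 43.3
```

```bash
python3 -c "
from h import *
im,d=grab_frame('wrist');cv2.imwrite('E_before.png',im[...,::-1]);state()"
```

```text
t 26.2 p [505.7  25.7  56.1] yaw 34.6 tilt [ 0.2 -0.1  0. ] F [-5.4 -1.4 14.4] Tz 0.010 w 43.1
```

>>> servo_tool(deltas=[[[0,0,9,0,0,0.5,-1],[0,0,9,0,0,0,-1],[0,0,9,0,0,0,-1],[0,0,9,0,0,0,-1]]])

```text
time_s: 26.68
eef_pos: [506.3, 27.1, 19.8]
orientation: [3.14, -0.068, 0.007]
force: [-1.0, 0.7, -0.6]
width: 43.6
```

```bash
python3 -c "
from h import *
state();im,d,W=wcloud();cv2.imwrite('E_after.png',im[...,::-1]);np.savez('E_after',im=im,W=W);state()
# body yaw from shoulder points
Z=W[...,2];m=(Z>10)&(Z<47)&(np.hypot(W[...,0]-504,W[...,1]-24)<42);P=W[m];print(m.sum(),cv2.minAreaRect(P[:,:2].astype(np.float32)))
g=lambda n:cv2.resize(cv2.imread(n+'.png')[165:310,200:380],(264,212))
cv2.imwrite('pics/e2.png',np.hstack([g('E_before'),g('E_after')]))"
```

```text
t 26.7 p [506.3  27.1  56.3] yaw -2.5 tilt [ 0.  -0.3  0. ] F [-1.   0.7 -0.6] Tz 0.055 w 43.6
t 26.7 p [506.4  27.2  56.3] yaw -2.8 tilt [ 0.  -0.3 -0. ] F [-0.6  1.  -1.7] Tz -0.004 w 43.5
2475 ((506.85772705078125, 41.72351837158203), (24.609115600585938, 52.334354400634766), 87.75345611572266)
```

View pics/e2.png

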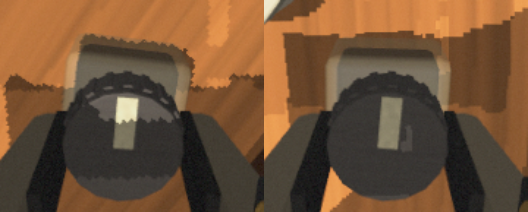

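E is tight: its body turned about 37° with the cap. All four tight jars have now shown it, though F's test was less certain, so I'll recheck it. E goes to pocket 3 in either case.

>>> servo_tool(deltas=[[[0,0,0,0,0,-15,-1],[0,0,0,0,0,-30,-1],[0,0,-0.9,0,0,-8,-1],[0,0,0,25,17,0,-1],[0,0,0,38,26,0,-1],[0,0,0,32,22,0,-1],[0,0,0,13,9,0,-1],[0,0,0,6,5,0,-1],[0,0,0,0,0,0,-1],[0,0,0,0,0,0,-1]]])

```text
time_s: 27.98
eef_pos: [613.6, -54.2, 71.1]
orientation: [-3.141, 0.017, 0.012]
force: [0.1, 0.6, -5.0]
width: 43.0
```

```bash
cat >> h.py <<'E'
def held(h,foot,hz=None):
    "held jar's body from the wrist view; body top at foot+h; rack edges too"
    s,R,p=state(); im,d,W=wcloud(); Z=W[...,2]
    m=(Z>foot+8)&(Z<foot+h+2)&(Z>40)&(np.hypot(W[...,0]-p[0],W[...,1]-p[1])<45)
    r=cv2.minAreaRect(W[m][:,:2].astype(np.float32)); print('body',m.sum(),np.round(r[0],1),np.round(r[1],1),round(r[2],1),cv2.boxPoints(r).round(1).tolist())
    k=(Z>29)&(Z<38)&(W[...,0]>570)&(W[...,0]<680)&(W[...,1]<125)
    e=W[k]; 
    for b in range(-300,120,34):
        q=e[(e[:,1]>b)&(e[:,1]<b+34)]
        if len(q)>20: print('rack y %d x %.1f %.1f'%(b+17,*np.percentile(q[:,0],[1,99])),end='; ')
    print('rack y ends',np.percentile(e[:,1],[.3,99.7]).round(1)); np.savez('held',im=im,W=W)
E
python3 -c "
from h import *
go(622.2,-61.5,64,-1.9);held(45,50)"
```

```text
t 28.0 p [613.6 -54.2 107.6] yaw -0.6 tilt [-0.   0.4 -0. ] F [ 0.1  0.6 -5. ] Tz -0.032 w 43.0
turn 1.3 then shift x 8.8 y 7.0 z 43.6 q7 -0.30
t 28.0 p [613.6 -54.2 107.6] yaw -0.6 tilt [-0.   0.4 -0. ] F [ 0.1  0.6 -5. ] Tz -0.032 w 43.0
body 2547 [614.2 -40.4] [25.5 52.1] 86.8 [[587.5, -51.70000076293945], [639.5, -54.599998474121094], [640.9000244140625, -29.100000381469727], [588.9000244140625, -26.200000762939453]]
rack y -215 x 580.8 656.4; rack y -181 x 581.5 656.9; rack y -147 x 582.3 653.5; rack y -113 x 582.7 590.8; rack y -79 x 652.3 660.4; rack y -45 x 585.5 661.0; rack y -11 x 585.9 661.6; rack y 23 x 586.7 662.3; rack y 57 x 587.4 663.2; rack y 91 x 588.3 664.0; rack y 125 x 589.2 663.8; rack y ends [-229.3  113.3]
```

```bash
python3 -c "
from h import *
W=np.load('held.npz')['W'];Z=W[...,2];k=(Z>29)&(Z<38)&(W[...,0]>600)&(W[...,0]<647)&(W[...,1]<125)&(W[...,1]>-240)
y=np.sort(W[k][:,1]);g=np.split(y,np.where(np.diff(y)>6)[0]+1)
print([(len(a),a.min().round(1),a.max().round(1)) for a in g if len(a)>10])"
```

```text
[(38, np.float64(-231.1), np.float64(-225.5)), (158, np.float64(-30.8), np.float64(-21.9)), (218, np.float64(37.2), np.float64(45.9)), (651, np.float64(104.3), np.float64(113.8))]
```

>>> servo_tool(deltas=[[[0,0,-2,9,7,4,-1],[0,0,0,0,0,0,-1],[0,0,0,0,0,0,-1]]])

```text
time_s: 28.4
eef_pos: [621.1, -58.9, 67.7]
orientation: [-3.14, -0.044, 0.013]
force: [-0.6, 0.0, -4.1]
width: 43.5
```

```bash
python3 -c "
from h import *
held(45,46);go(622.9,-61.3,64.5,1)"
```

```text
t 28.4 p [621.1 -58.9 104.2] yaw 1.6 tilt [-0.1  0.5  0. ] F [-0.6  0.  -4.1] Tz 0.062 w 43.5
body 2547 [620.9 -44.4] [52.4 25.5] 1.0 [[594.5, -32.099998474121094], [594.9000244140625, -57.599998474121094], [647.2999877929688, -56.70000076293945], [646.9000244140625, -31.200000762939453]]
rack y -215 x 580.9 656.2; rack y -181 x 581.6 657.2; rack y -147 x 582.5 658.6; rack y -113 x 586.6 658.5; rack y -79 x 584.2 660.3; rack y -45 x 585.4 660.9; rack y -11 x 586.0 661.6; rack y 23 x 586.6 662.4; rack y 57 x 587.3 663.2; rack y 91 x 588.3 664.1; rack y 125 x 589.4 664.1; rack y ends [-230.3  111.9]
t 28.4 p [621.1 -59.1 104.2] yaw 1.6 tilt [-0.1  0.5 -0. ] F [-1.  -0.1 -4.5] Tz 0.029 w 42.9
turn 0.6 then shift x 1.7 y 2.2 z 39.7 q7 -0.26
```

>>> servo_tool(deltas=[[[0,0,2,2.2,2.7,3,-1],[0,0,0,0,0,0,-1],[0,0,0,0,0,12,-1],[0,0,0,0,0,12,-1],[0,0,0,0,0,8,-1],[0,0,0,0,0,3,-1],[0,0,0,0,0,1,-1]]])

```text
time_s: 29.32
eef_pos: [622.3, -61.4, 28.0]
orientation: [3.141, -0.015, -0.016]
force: [-4.3, -0.9, 8.2]
width: 43.4
```

```bash
python3 -c "
from h import *
go(622.9,-61.3,64.3,-1.2)"
```

```text
t 29.3 p [622.3 -61.4  64.5] yaw -0.5 tilt [0.  0.6 0. ] F [-4.3 -0.9  8.2] Tz -0.007 w 43.4
turn 0.7 then shift x 0.6 y -0.1 z 0.2 q7 -0.31
```

>>> servo_tool(deltas=[[[0,0,0,0,0,0,1],[0,0,0,0,0,0,1],[0,0.5,0,0,0,-20,1],[0,0,-6.5,0,0,-40,1],[0,0,0,-10,20,-5,1],[0,0,0,-25,48,0,1],[0,0,0,-30,58,0,1],[0,0,0,-30,58,0,1],[0,0,0,-25,48,0,1],[0,0,0,-13,24,0,1],[0,0,0,-3,5,0,1],[0,0,0,0,0,0,1]]])

```text
time_s: 30.82
eef_pos: [523.5, -339.7, 110.7]
orientation: [3.128, 0.176, 0.036]
force: [0.5, 0.5, 1.1]
width: 91.6
```

```bash
python3 -c "
from h import *
cap(511,-342,75,6,55)
im,d,W=cloud('top');Z=W[...,2];m=(np.abs(Z-85)<5)&(np.hypot(W[...,0]-625,W[...,1]+58)<40);print('E in pocket, top view',m.sum(),W[m].mean(0))"
```

```text
cap [ 510.1 -342.1] r 21.9 z 73.5
t 30.9 p [ 523.7 -339.2  147.2] yaw 6.5 tilt [ 0.6 -1.3  0. ] F [-0.5 -0.4  0. ] Tz -0.001 w 91.9
turn 0.5 then shift x -13.9 y 1.4 z 92.2 q7 0.33
E in pocket, top view 162 [623.40475393 -60.1261547   83.43756989]
```

>>> servo_tool(deltas=[[[0.5,-1.1,0,-10,1.5,22,1],[0,0,0,0,0,30,1],[0,0,0,0,0,25,1],[0,0,0,0,0,9,1],[0,0,0,0,0,0,-1],[0,0,0,0,0,0,-1],[0,0,0,0,0,0,-1],[0,0,0,0,0,0,-1],[0,0,0,0,0,0,-1],[0,0,0,0,0,0,-1],[0,0,0,0,0,0,-1],[0,0,0,0,0,1.5,-1]]])

```text
time_s: 32.42
eef_pos: [514.0, -336.6, 19.3]
orientation: [-3.134, -0.193, 0.005]
force: [-7.2, 1.5, 16.2]
width: 43.4
```

```bash
cat >> h.py <<'E'
def body(h):
    s,R,p=state(); im,d,W=wcloud(); Z=W[...,2]
    m=(Z>10)&(Z<h+2)&(np.hypot(W[...,0]-p[0],W[...,1]-p[1])<42)
    r=cv2.minAreaRect(W[m][:,:2].astype(np.float32)); print('body',m.sum(),np.round(r[0],1),np.round(r[1],1),round(r[2],1))
    return im
E
python3 -c "
from h import *
body(45)"
```

```text
t 32.4 p [ 514.  -336.6   55.8] yaw 7.0 tilt [-0.1  0.2 -0. ] F [-7.2  1.5 16.2] Tz -0.044 w 43.4
body 2572 [ 513.4 -339.1] [53.1 50.1] 9.3
```

>>> servo_tool(deltas=[[[0,0,9,0,0,0.5,-1],[0,0,9,0,0,0,-1],[0,0,9,0,0,0,-1],[0,0,9,0,0,0,-1]]])

```text
time_s: 32.98
eef_pos: [518.7, -334.6, 19.7]
orientation: [-3.031, 0.811, -0.007]
force: [1.2, -0.3, -3.0]
width: 43.5
```

```bash
python3 -c "
from h import *
body(45)"
```

```text
t 33.0 p [ 518.7 -334.6   56.2] yaw -30.0 tilt [-0.3 -0.2 -0. ] F [ 1.2 -0.3 -3. ] Tz 0.094 w 43.5
body 2589 [ 517.  -336.7] [49. 52.] 64.3
```

F is tight too: its body turned 35° for a 36° twist. It goes to pocket 4.

>>> servo_tool(deltas=[[[0,0,0,0,0,-15,-1],[0,0,0,0,0,-30,-1],[0,0,-8,0,0,-15,-1],[0,0,-8,0,0,0,-1],[0,0,-8,0,0,0,-1],[0,0,0,40,0,0,-1],[0,0,0,42,-30,0,-1],[0,0,0,0,-50,0,-1],[0,0,0,0,-60,0,-1],[0,0,0,0,-45,0,-1],[0,0,0,0,-20,0,-1],[0,0,0,0,0,0,-1]]])

```text
time_s: 34.52
eef_pos: [617.3, -135.3, 87.4]
orientation: [-3.138, 0.111, -0.009]
force: [-0.1, -0.6, -4.1]
width: 42.9
```

>>> servo_tool(deltas=[[[0,0,0,0,0,0,-1],[0,0,0,0,0,0,-1]]])

```text
time_s: 34.78
eef_pos: [616.8, -140.7, 87.3]
orientation: [3.138, -0.119, 0.009]
force: [0.2, -0.0, -3.9]
width: 43.3
```

```bash
python3 -c "
from h import *
held(45,58);go(621.4,-128.4,64.3,-5.5)"
```

```text
t 34.8 p [ 616.8 -140.7  123.8] yaw -4.3 tilt [ 0.1 -0.3  0. ] F [ 0.2 -0.  -3.9] Tz -0.034 w 43.3
body 915 [ 615.7 -121.4] [ 3.6 50.4] 88.7 [[590.4000244140625, -122.5999984741211], [640.7999877929688, -123.80000305175781], [640.9000244140625, -120.0999984741211], [590.5, -119.0]]
rack y -283 x 579.0 654.0; rack y -249 x 579.8 653.4; rack y -215 x 580.2 650.6; rack y -181 x 650.3 657.6; rack y -147 x 582.5 658.5; rack y -113 x 583.5 659.0; rack y -79 x 584.0 660.0; rack y -45 x 584.8 660.5; rack y -11 x 585.7 661.5; rack y 23 x 586.6 662.2; rack y ends [-302.6   39.1]
t 34.8 p [ 616.8 -141.1  123.8] yaw -4.4 tilt [ 0.1 -0.3  0. ] F [-0.4 -1.4 -4.7] Tz -0.025 w 43.4
turn 1.1 then shift x 3.4 y -13.1 z 59.5 q7 -0.20
```

>>> servo_tool(deltas=[[[0,0,0,4,-13,10,-1],[0,0,0,0,0,10,-1],[0,0,0,0,0,0,-1],[0,0,0,0,0,0,-1]]])

```text
time_s: 35.33
eef_pos: [621.5, -129.4, 64.8]
orientation: [3.137, -0.123, 0.006]
force: [0.7, -0.2, -4.2]
width: 43.6
```

```bash
python3 -c "
from h import *
s,_,p=state(0)
held(45,p[2]-56.2);go(621.2,-128.4,64.3,-4.4)"
```

```text
t 35.3 p [ 621.5 -129.4  101.3] yaw -4.5 tilt [ 0.1 -0.2  0. ] F [ 0.7 -0.2 -4.2] Tz -0.009 w 43.6
body 2562 [ 620.7 -120. ] [25.2 53. ] 81.7 [[592.5999755859375, -128.60000610351562], [645.0999755859375, -136.3000030517578], [648.7000122070312, -111.4000015258789], [596.2999877929688, -103.69999694824219]]
rack y -283 x 579.1 654.5; rack y -249 x 579.7 655.5; rack y -215 x 581.2 654.9; rack y -181 x 581.0 650.9; rack y -147 x 583.0 658.6; rack y -113 x 583.4 659.0; rack y -79 x 584.0 659.8; rack y -45 x 584.9 660.8; rack y -11 x 585.8 661.5; rack y 23 x 586.5 662.3; rack y 57 x 587.0 615.7; rack y ends [-298.6   42.5]
t 35.4 p [ 621.3 -129.6  101.2] yaw -4.5 tilt [ 0.1 -0.2  0. ] F [-0.2  0.  -3.8] Tz 0.032 w 43.1
turn -0.1 then shift x -0.2 y -1.1 z 36.9 q7 -0.23
```

>>> servo_tool(deltas=[[[0,0,-3.5,1,-2.5,2,-1],[0,0,-3.5,1.5,-2.2,2,-1],[0,0,0,0,0,0,-1],[0,0,0,0,0,0,-1]]])

```text
time_s: 35.88
eef_pos: [624.7, -125.7, 61.7]
orientation: [3.138, 0.07, 0.008]
force: [-0.4, 0.1, -3.5]
width: 43.0
```

```bash
python3 -c "
from h import *
s,_,p=state(0)
held(45,p[2]-56.2)"
```

```text
t 35.9 p [ 624.7 -125.7   98.2] yaw 2.6 tilt [ 0.2 -0.3  0. ] F [-0.4  0.1 -3.5] Tz 0.009 w 43.0
body 2683 [ 622.9 -104.7] [47.6 53.1] 88.2 [[595.7000122070312, -127.69999694824219], [648.7000122070312, -129.3000030517578], [650.2000122070312, -81.69999694824219], [597.0999755859375, -80.0999984741211]]
rack y -283 x 578.9 654.8; rack y -249 x 579.6 655.1; rack y -215 x 587.6 656.7; rack y -181 x 650.1 656.9; rack y -147 x 583.1 658.6; rack y -113 x 583.3 659.1; rack y -79 x 584.0 659.9; rack y -45 x 585.0 660.7; rack y -11 x 585.8 661.4; rack y 23 x 586.5 662.4; rack y 57 x 590.4 662.6; rack y ends [-293.2   43.7]
```

>>> servo_tool(deltas=[[[0,0,0,-1.5,0,5,-1],[0,0,0,0,0,10,-1],[0,0,0,0,0,9,-1],[0,0,0,0,0,6,-1],[0,0,0,0,0,3,-1],[0,0,0,0,0,0.5,-1]]])

```text
time_s: 36.67
eef_pos: [624.1, -126.0, 27.2]
orientation: [3.137, 0.068, 0.01]
force: [-2.7, -1.1, 6.4]
width: 43.3
```

```bash
python3 -c "
from h import *
state()"
```

```text
t 36.7 p [ 624.1 -126.    63.7] yaw 2.5 tilt [ 0.2 -0.4  0. ] F [-2.7 -1.1  6.4] Tz 0.014 w 43.3
```

>>> servo_tool(deltas=[[[0,0,0,0,0,0,1],[0,0,0,0,0,0,1],[0,0,0,0,0,-20,1],[0,0,0,0,0,-40,1],[0,0,0,-10,8,-10,1],[0,0,0,-35,28,0,1],[0,0,0,-38,31,0,1],[0,0,0,-20,16,0,1],[0,0,0,-8,6,0,1],[0,0,0,0,0,0,1],[0,0,0,0,0,0,1]]])

```text
time_s: 38.05
eef_pos: [515.4, -222.3, 104.3]
orientation: [3.135, 0.07, 0.023]
force: [0.4, 0.3, 0.7]
width: 91.9
```

```bash
python3 -c "
from h import *
cap(510,-225,90,2.5,70)
body(60)
im,d,W=cloud('top');Z=W[...,2]
for y in (-60,-128):
  m=(np.abs(Z-85)<5)&(np.hypot(W[...,0]-623,W[...,1]-y)<30);print('pocket, top view',m.sum(),W[m].mean(0).round(1))
m=(np.abs(Z-105)<6)&(np.hypot(W[...,0]-398,W[...,1]+293)<60);print('A top',m.sum(),W[m].mean(0).round(1))"
```

```text
cap [ 508.1 -219.6] r 22.0 z 88.5
t 38.1 p [ 515.4 -222.1  140.8] yaw 2.6 tilt [ 0.4 -0.8 -0. ] F [0.2 0.5 0.4] Tz 0.021 w 91.9
turn 0.1 then shift x -7.2 y -2.8 z 70.8 q7 0.10
t 38.1 p [ 515.4 -222.1  140.8] yaw 2.6 tilt [ 0.4 -0.8 -0. ] F [0.2 0.5 0.4] Tz 0.021 w 91.9
body 1481 [ 508.1 -218.4] [51.3 52.2] 83.2
pocket, top view 168 [623.4 -59.3  83.4]
pocket, top view 167 [ 623.9 -129.9   83.3]
A top 0 [nan nan nan]<string>:8: RuntimeWarning: Mean of empty slice.
  ret = um.true_divide(
```

>>> servo_tool(deltas=[[[0.4,-0.7,9.3,-5,-3,15,1],[0,0,0,0,0,35,1],[0,0,0,0,0,30,1],[0,0,0,0,0,15,1],[0,0,0,0,0,5,1],[0,0,0,0,0,0,-1],[0,0,0,0,0,0,-1],[0,0,0,0,0,0,-1],[0,0,0,0,0,0,-1],[0,0,0,0,0,0,-1],[0,0,0,0,0,0,-1],[0,0,0,0,0,0,-1]]])

```text
time_s: 39.7
eef_pos: [514.4, -216.6, 4.1]
orientation: [-3.135, 0.184, -0.009]
force: [-1.3, 0.4, 0.1]
width: 51.2
```

```bash
python3 -c "
from h import *
body(60);go(624.3,7.6,0,-1.2)"
```

```text
t 39.7 p [ 514.4 -216.6   40.6] yaw -6.7 tilt [-0.1 -0.3 -0. ] F [-1.3  0.4  0.1] Tz -0.012 w 51.2
body 4988 [ 514.4 -210.6] [34.2 78.8] 82.7
t 39.8 p [ 514.4 -216.5   40.5] yaw -6.7 tilt [-0.1 -0.3  0. ] F [-1.4 -0.  -0.1] Tz 0.012 w 52.0
turn -5.5 then shift x 105.2 y -226.4 z 40.5 q7 -0.14
```

>>> servo_tool(deltas=[[[0,0,0,0,0,-15,-1],[0,0,0,0,0,-30,-1],[0,0,-5.5,0,0,-15,-1],[0,0,0,0,-40,0,-1],[0,0,0,0,-58,0,-1],[0,0,0,0,-55,0,-1],[0,0,0,15,-40,0,-1],[0,0,0,35,-20,0,-1],[0,0,0,35,-10,0,-1],[0,0,0,15,0,0,-1],[0,0,0,4,0,0,-1],[0,0,0,0,0,0,-1]]])

```text
time_s: 41.25
eef_pos: [629.4, 11.4, 75.6]
orientation: [-3.139, 0.029, -0.028]
force: [-0.6, -0.2, -5.5]
width: 51.9
```

>>> servo_tool(deltas=[[[0,0,0,0,0,0,-1]]])

```text
time_s: 41.38
eef_pos: [628.6, 10.9, 75.6]
orientation: [-3.139, 0.03, -0.027]
force: [0.3, -0.0, -5.6]
width: 51.7
```

```bash
cat >> h.py <<'E'
def capheld(h):
    s,_,p=state(0); cap(p[0],p[1],h,0,0)
E
python3 -c "
from h import *
s,_,p=state()
im,d,W=wcloud();Z=W[...,2];m=(np.hypot(W[...,0]-p[0],W[...,1]-p[1])<32)&(Z>p[2]-40.5+84)&(Z<p[2]-40.5+95);c,r=cv2.minEnclosingCircle(W[m][:,:2].astype(np.float32));print(m.sum(),c,r)
go(624.3,7.6,48.5,-1.2)"
```

```text
t 41.4 p [628.6  10.9 112.1] yaw -1.1 tilt [-0.1 -1.   0. ] F [ 0.3 -0.  -5.6] Tz -0.007 w 51.7
5798 (628.705322265625, 14.225312232971191) 31.31138801574707
t 41.4 p [628.6  10.9 112.1] yaw -1.1 tilt [-0.1 -1.   0. ] F [ 1.3  0.2 -4.4] Tz -0.031 w 51.6
turn 0.1 then shift x -4.3 y 3.4 z 63.6 q7 -0.41
```

>>> servo_tool(deltas=[[[0,-0.9,0,-3,3,6,-1],[0,0,0,0,0,4,-1],[0,0,0,0,0,0,-1]]])

```text
time_s: 41.8
eef_pos: [624.5, 6.9, 64.8]
orientation: [-3.14, 0.031, 0.0]
force: [0.5, 0.1, -4.6]
width: 51.8
```

```bash
cat >> h.py <<'E'
def hc(H,g):
    s,_,p=state(); foot=p[2]-g
    im,d,W=wcloud();Z=W[...,2];m=(abs(W[...,0]-p[0])<6)&(abs(W[...,1]-p[1])<32)&(abs(Z-foot-H)<5);e=W[m]
    print('cap y',np.percentile(e[:,1],[1,99]).round(1),'mid %.1f'%np.percentile(e[:,1],[1,99]).mean(),'z %.1f foot %.1f'%(np.median(e[:,2]),foot))
E
python3 -c "
from h import *
hc(90,40.5);go(624.3,7.6,48.5,-1.2)"
```

```text
t 41.8 p [624.5   6.9 101.3] yaw -1.1 tilt [-0.1  0.  -0. ] F [ 0.5  0.1 -4.6] Tz 0.028 w 51.8
cap y [-3.8 24.3] mid 10.3 z 149.3 foot 60.8
t 41.9 p [624.6   6.8 101.4] yaw -1.1 tilt [-0.1  0.   0. ] F [-0.5 -0.2 -4.9] Tz -0.008 w 51.8
turn 0.1 then shift x -0.3 y -0.8 z 52.9 q7 -0.41
```

>>> servo_tool(deltas=[[[0,0,0,0,-3.5,8,-1],[0,0,0,0,0,8,-1],[0,0,0,0,0,0,-1]]])

```text
time_s: 42.22
eef_pos: [624.6, 10.8, 47.6]
orientation: [-3.14, 0.031, 0.0]
force: [-0.2, -0.5, -4.7]
width: 51.9
```

```bash
python3 -c "
from h import *
hc(90,40.5)
s,_,p=state(0);im,d,W=wcloud();Z=W[...,2];foot=p[2]-40.5
m=(abs(W[...,0]-p[0])<20)&(W[...,1]>p[1])&(W[...,1]<p[1]+40)&(abs(Z-foot-58)<4);print('body far edge',np.percentile(W[m][:,1],[50,90,99]).round(1))
m=(abs(W[...,0]-p[0])<20)&(abs(W[...,1]-41)<12)&(Z>29)&(Z<38);print('wall',m.sum(),np.percentile(W[m][:,1],[1,99]).round(1))"
```

```text
t 42.2 p [624.6  10.8  84.1] yaw -1.1 tilt [-0.1  0.  -0. ] F [-0.2 -0.5 -4.7] Tz -0.007 w 51.9
cap y [ 0.1 28.4] mid 14.3 z 132.2 foot 43.6
body far edge [28.8 32.1 33. ]
wall 194 [37.4 45.8]
```

>>> servo_tool(deltas=[[[0,0,0,0,0,10,-1],[0,0,0,0,0,12,-1],[0,0,0,0,0,8,-1],[0,0,0,0,0,4,-1],[0,0,0,0,0,1,-1]]])

```text
time_s: 42.95
eef_pos: [625.3, 10.9, 12.0]
orientation: [-3.14, 0.031, -0.002]
force: [-5.3, -0.6, 10.9]
width: 51.6
```

```bash
python3 -c "
from h import *
state()"
```

```text
t 43.0 p [625.3  10.9  48.5] yaw -1.1 tilt [-0.1 -0.1  0. ] F [-5.3 -0.6 10.9] Tz -0.010 w 51.6
```

>>> servo_tool(deltas=[[[0,0,0,0,0,0,1],[0,0,0,0,0,0,1],[0,0,0,0,0,0,1],[0,0,0,0,0,-25,1],[0,0,0,0,0,-45,1],[0,0,-9.5,0,0,-25,1],[0,0,-9.5,0,0,0,1],[0,0,-9.5,0,0,0,1],[0,0,-9.5,0,0,0,1],[0,0,0,-30,9,0,1],[0,0,0,-50,15,0,1],[0,0,0,-58,17,0,1]]])

```text
time_s: 44.45
eef_pos: [547.3, -103.5, 113.4]
orientation: [2.964, 1.039, 0.025]
force: [1.2, -1.1, -0.4]
width: 92.1
```

>>> servo_tool(deltas=[[[0,0,0,-58,17,0,1],[0,0,0,-58,17,0,1],[0,0,0,-50,14,0,1],[0,0,0,-30,8,0,1],[0,0,0,-15,4,0,1],[0,0,0,0,0,0,1],[0,0,0,0,0,0,1]]])

```text
time_s: 45.32
eef_pos: [415.2, -291.2, 112.0]
orientation: [2.962, 1.029, 0.029]
force: [-0.1, 0.2, -0.1]
width: 91.8
```

```bash
python3 -c "
from h import *
cap(396,-294,105,37,50)
im,d,W=wcloud();Z=W[...,2];m=(Z>10)&(Z<77)&(np.hypot(W[...,0]-396,W[...,1]+294)<42);print('body',m.sum(),cv2.minAreaRect(W[m][:,:2].astype(np.float32)))
"
```

```text
cap [ 392.  -298.1] r 21.8 z 103.5
t 45.4 p [ 415.2 -291.1  148.5] yaw 38.3 tilt [ 0.7 -0.9  0. ] F [0.2 0.4 0.7] Tz -0.025 w 91.9
turn 1.3 then shift x -22.7 y -8.4 z 98.5 q7 0.87
body 1669 ((391.49932861328125, -297.20050048828125), (51.75398635864258, 51.668174743652344), 28.216665267944336)
```

>>> servo_tool(deltas=[[[0,0,10.1,0,0,0,1],[0.6,-0.8,0,-21,-5,10,1],[0,0,0,0,0,0,1],[0,0,0,0,0,0,1]]])

```text
time_s: 45.92
eef_pos: [394.7, -293.9, 100.5]
orientation: [-3.04, -0.776, -0.002]
force: [0.3, -0.1, -0.3]
width: 91.9
```

```bash
python3 -c "
from h import *
go(391.7,-297.5,50,28.2)"
```

```text
t 45.9 p [ 394.7 -293.9  137. ] yaw 28.7 tilt [-0.2 -0.1 -0. ] F [ 0.3 -0.1 -0.3] Tz -0.049 w 91.9
turn 0.5 then shift x -4.3 y 1.8 z 87.0 q7 0.74
```

>>> servo_tool(deltas=[[[0,0,0,-4,2,12,1],[0,0,0,0,0,30,1],[0,0,0,0,0,28,1],[0,0,0,0,0,13,1],[0,0,0,0,0,3,1],[0,0,0,0,0,0,-1],[0,0,0,0,0,0,-1],[0,0,0,0,0,0,-1],[0,0,0,0,0,0,-1],[0,0,0,0,0,0,-1],[0,0,0,0,0,0,-1],[0,0,0,0,0,0,-1]]])

```text
time_s: 47.42
eef_pos: [394.0, -299.5, 12.7]
orientation: [-3.043, -0.781, -0.008]
force: [-0.1, 0.9, -0.9]
width: 51.9
```

```bash
python3 -c "
from h import *
go(626,75.4,50,-1.2)"
```

```text
t 47.4 p [ 394.  -299.5   49.2] yaw 28.8 tilt [ 0.1 -0.3 -0. ] F [-0.1  0.9 -0.9] Tz -0.032 w 51.9
turn 30.0 then shift x 224.0 y -379.7 z -0.8 q7 0.63
```

>>> servo_tool(deltas=[[[0,0,0,0,0,-15,-1],[0,0,0,0,0,-30,-1],[0,0,10,0,0,-25,-1],[0,0,10,0,0,0,-1],[0,0,10,0,0,0,-1],[0,0,0,30,0,0,-1],[0,0,0,50,0,0,-1],[0,0,0,30,-25,0,-1],[0,0,0,0,-50,0,-1],[0,0,0,0,-58,0,-1],[0,0,0,0,-58,0,-1],[0,0,0,0,-58,0,-1]]])

```text
time_s: 48.92
eef_pos: [511.6, -52.7, 90.3]
orientation: [-3.136, 0.081, 0.004]
force: [2.5, -0.5, -5.1]
width: 51.8
```

>>> servo_tool(deltas=[[[0,0,0,0,-55,0,-1],[0,0,0,10,-35,0,-1],[0,0,0,25,-15,0,-1],[0,0,0,35,0,0,-1],[0,0,0,20,0,0,-1],[0,0,0,5,0,0,-1],[0,0,0,0,0,0,-1],[0,0,0,0,0,0,-1]]])

```text
time_s: 49.92
eef_pos: [607.5, 58.2, 93.6]
orientation: [-3.136, 0.061, 0.014]
force: [0.2, 1.1, -4.2]
width: 51.5
```

```bash
python3 -c "
from h import *
hc(105,49.2);go(626,75.4,57.2,-1.2)"
```

```text
t 49.9 p [607.5  58.2 130.1] yaw -2.2 tilt [-0.3  0.5 -0. ] F [ 0.2  1.1 -4.2] Tz -0.026 w 51.5
cap y [51.4 80.7] mid 66.1 z 184.6 foot 80.9
t 50.0 p [607.5  58.2 130.2] yaw -2.2 tilt [-0.3  0.5 -0. ] F [-0.1 -0.8 -4.1] Tz 0.052 w 51.9
turn -1.0 then shift x 18.1 y -17.6 z 73.0 q7 -0.51
```

>>> servo_tool(deltas=[[[-0.2,0.4,-1,12,-11,0,-1],[0,0,0,6,-5,8,-1],[0,0,0,0,0,17,-1],[0,0,0,0,0,0,-1],[0,0,0,0,0,0,-1]]])

```text
time_s: 50.6
eef_pos: [625.9, 74.9, 66.0]
orientation: [-3.14, 0.03, 0.005]
force: [-0.1, -0.8, -4.5]
width: 51.5
```

```bash
cat >> h.py <<'E'
def fit(H,g,hb,wy):
    hc(H,g); s,_,p=state(0);im,d,W=wcloud();Z=W[...,2];foot=p[2]-g
    m=(abs(W[...,0]-p[0])<20)&(W[...,1]>p[1])&(W[...,1]<p[1]+40)&(abs(Z-foot-hb+2)<4);print('body far edge',np.percentile(W[m][:,1],[50,90,99]).round(1))
    m=(abs(W[...,0]-p[0])<20)&(abs(W[...,1]-wy)<12)&(Z>29)&(Z<38);print('wall',m.sum(),np.percentile(W[m][:,1],[1,99]).round(1))
    m=(Z>29)&(Z<38)&(abs(W[...,1]-(wy-34))<26)&(abs(W[...,0]-626)<60);print('rack x',np.percentile(W[m][:,0],[1,99]).round(1))
E
python3 -c "
from h import *
fit(105,49.2,75,109)"
```

```text
t 50.6 p [625.9  74.9 102.5] yaw -1.1 tilt [-0.1  0.2  0. ] F [-0.1 -0.8 -4.5] Tz 0.000 w 51.5
cap y [68.6 97.9] mid 83.2 z 156.9 foot 53.3
body far edge [ 97.9 101.3 102.3]
wall 592 [105.7 113.9]
rack x [588.4 664.4]
```

>>> servo_tool(deltas=[[[0,0,0,0.4,0.4,10,-1],[0,0,0,0,0,15,-1],[0,0,0,0,0,10,-1],[0,0,0,0,0,7,-1],[0,0,0,0,0,2.5,-1],[0,0,0,0,0,0.5,-1]]])

```text
time_s: 51.45
eef_pos: [626.4, 73.7, 20.6]
orientation: [3.141, -0.032, -0.005]
force: [-0.4, -1.1, -1.9]
width: 52.1
```

```bash
python3 -c "
from h import *
state()"
```

```text
t 51.5 p [626.4  73.7  57.1] yaw -1.2 tilt [0.  0.2 0. ] F [-0.4 -1.1 -1.9] Tz 0.042 w 52.1
```

Tip at 57.1 against 57.2 expected, and the load is partly transferred. I'll nudge down, release, retreat clear and check.

>>> servo_tool(deltas=[[[0,0,0,0,0,1,-1],[0,0,0,0,0,0,1],[0,0,0,0,0,0,1],[0,0,0,0,0,0,1],[0,0,0,0,0,0,1],[0,0,0,0,0,-25,1],[0,0,0,0,0,-45,1],[0,0,0,0,0,-40,1],[0,0,0,-50,0,-20,1],[0,0,0,-50,0,0,1],[0,0,0,-50,0,0,1],[0,0,0,-20,0,0,1]]])

```text
time_s: 52.95
eef_pos: [455.3, 78.6, 154.4]
orientation: [-3.14, 0.033, -0.004]
force: [0.4, 0.1, 0.4]
width: 92.0
```

>>> servo_tool(deltas=[[[0,0,0,0,0,0,1],[0,0,0,0,0,0,1]]])

```text
time_s: 53.2
eef_pos: [455.8, 78.2, 155.1]
orientation: [3.141, -0.033, 0.008]
force: [-0.2, -0.3, 1.3]
width: 91.8
```

```bash
python3 -c "
from h import *
state()
im,d,W=cloud('top');save('f1',cv2.resize(im[90:300,110:450],(800,494),interpolation=cv2.INTER_CUBIC));Z=W[...,2]
for n,x,y,h in (('A p1',628,77,113),('B p2',626,9,98),('E p3',624,-60,83),('F p4',623,-128,83),('C tray',521,288,93),('tin',445,98,62),('wbig',298,-285,58),('wsm',525,-440,44),('tinflat',640,-430,36),('mortar',290,274,75)):
  m=(np.abs(Z-h)<5)&(np.hypot(W[...,0]-x,W[...,1]-y)<32); print(n,m.sum(),W[m].mean(0).round(1) if m.any() else '')
im2,_=grab_frame('side');save('f2',cv2.resize(im2,(800,600)))"
```

```text
t 53.2 p [455.8  78.2 191.6] yaw -1.2 tilt [ 0.  -0.3  0. ] F [-0.2 -0.3  1.3] Tz -0.068 w 91.8
A p1 189 [627.8  76.7 112.9]
B p2 187 [626.2   8.8  97.7]
E p3 175 [623.  -59.4  83.1]
F p4 183 [ 623.5 -130.    82.9]
C tray 188 [521.5 286.7  93.1]
tin 0 
wbig 61 [ 298.2 -284.5   56.7]
wsm 33 [ 525.5 -439.9   43. ]
tinflat 343 [ 639.3 -430.5   35.7]
mortar 0
```

View pics/f1.png

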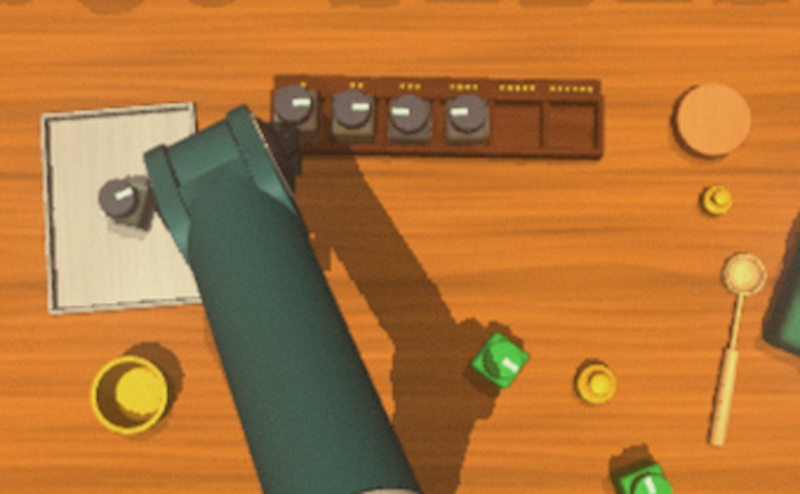

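View pics/f2.png

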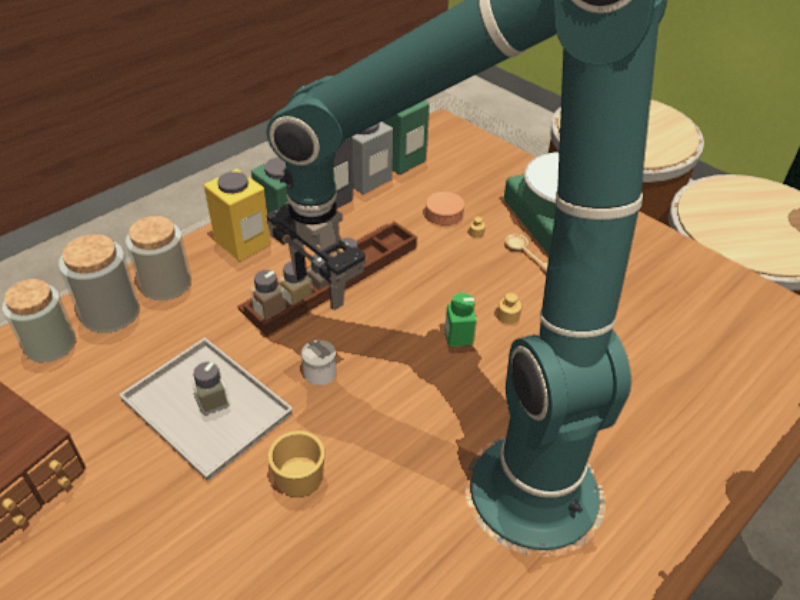

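Pictures 13 and 14 show the four tight jars in pockets 1 to 4, at crop x of about 295, 352, 408 and 467. C stands in the tray at (122,200), and the other things are in place. The cap-top heights of 113, 98, 83 and 83 mm match jars fully down.

```bash
python3 -c "
from h import *
print(ticket.sign_off())"
```

```text
the job is handed in; nothing more can be done
None
```

I twisted the cap of each of the five jars present. Only one medium jar was loose. It stands in the tray, and the four tight ones are in the rack: tall in pocket 1, medium in pocket 2, the two short ones in pockets 3 and 4. I handed the job in at about 53 s, and no verdict was reported.

**Last checks:**
- **Height:** cap tops measured 112.9, 97.7, 83.1 and 82.9 mm in the rack, against 113, 98, 83 and 83 expected. The tray jar measured 93.1 mm against 93.
- **Position:** pocket centres agreed to about 1 mm for the first three jars. The jar in pocket 4 sits about 3.5 mm off centre along the row, within the 12 mm allowed.
- **Other things:** both weights and the flat tin measured where they started. The arm hid the round tin from the top camera, and I had set no usable check for the mortar. In the pictures those two, the spoon and the green jars look unmoved.

**What disagreed along the way:**
- **Finger tips:** they really sit about 36.5 mm above the reported TCP. My first grip closed over the top of the tall jar's cap without harm, and I corrected for the offset after that.
- **Short jars:** in the first twist the fingers sat too close to the glass shoulder on both to be sure, so I twisted them again higher up. Both showed tight.
- **Cameras:** the top and wrist cameras differed by about 2–3 mm, so I used the wrist camera for placing.

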